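# Hang the washed presses to dry and set the drying timer

### The job

Hang every washed kitchen press on the dish rack's rail where the S-hooks hang, to dry: take an S-hook off the rail, pass it through the hole in the press's handle and hang it back, one press to a hook, moving the presses by the hooks only, never with the gripper; spare hooks stay on the rail. When all of them hang there quietly, turn the drying fan's timer knob so that its pointer stands at the big raised mark. Leave the pitcher, bowl, tumbler and lunch box where they are.

Things in the scene. Friction and masses are not known exactly. Their poses are not given: they have to be found in the camera images.
- rack: Fixed two-tier chrome dish rack with drip tray. Origin on the counter straight below the middle of its hanging rail; x points from the rail into the rack (rack body from x = 95 mm on, upper tier 125 mm high, bowl and pitcher on it up to 265 mm high), y along the rail. The drip tray, 16 mm high, lies under the rail (from x = -70 mm)
- rail_mid (a point): Middle of the axis of the round hanging rail along the front of the rack (its free side is -x), 12 mm in diameter, along y, 225 mm above the counter; free from y = -180 to +180 mm, held by arms at both ends. Axes as the rack. A hook hanging on it has its origin 13 mm above this axis
- hook1: S-hook of 6 mm steel wire, 60 g, with a square wooden grip on top (12 x 12 mm, from 2 to 46 mm above the origin). All three hooks are alike. The S lies in the hook's own x-z plane, z up. Origin: wire axis at the apex of the upper bend. At the start it hangs loose on the rail, its x across the rail (as the rack's x), about 100 mm from the next. Starts at the -y end of the rail
- hook2: As hook1. Upper bend of each hook: an inverted V at 45 degrees with legs straight down at x = -13 and +13 mm (20 mm clear between them); the free leg at +13 ends 23 mm below the origin; from the other (x = -13) the wire slants across under the V, 48 to 74 mm below the origin, to x = +13 and into the crook. So it comes off the rail by lifting about 25 mm, then moving along its -x. Starts in the middle of the rail
- hook3: As hook1. Starts at the +y end of the rail
- hook1_crook (a point): Upper surface of the wire at the lowest point of the lower crook, x = 0, 97 mm below the hook's origin. A hung press rests here
- hook2_crook (a point): Upper surface of the wire at the lowest point of the lower crook, x = 0, 97 mm below the hook's origin. A hung press rests here
- hook3_crook (a point): Upper surface of the wire at the lowest point of the lower crook, x = 0, 97 mm below the hook's origin. A hung press rests here
- hook1_tip (a point): Free tip of the lower crook (wire axis), at x = -20 mm, 88 mm below the hook's origin. Crook and tip together take up 85 to 103 mm below the origin; the wire's rise from the crook to the tip is 12 mm; the lower mouth opens upward, tip on the -x side, so the tip enters a hole by moving the hook along its -x (same on the other hooks)
- press1: Steel kitchen press (small masher), about 0.2 kg, loose on the counter: round foot 86 mm across and 5 mm thick; flat upright strap handle 4 mm thick (x), 18 mm wide (y), widening to 32 mm at the top, 107 mm tall in all. Oblong hole along x: 14 mm wide (y), 26 mm high, 72 to 98 mm above the underside. Origin: centre of the underside; z up the handle. May be absent
- press2: Steel kitchen press (small masher), about 0.2 kg, loose on the counter: rectangular foot 84 (x) by 64 (y) by 5 mm; flat upright strap handle 4 mm thick (x), 18 mm wide (y), widening to 32 mm at the top, 107 mm tall in all. Oblong hole along x: 14 mm wide (y), 26 mm high, 72 to 98 mm above the underside. Origin: centre of the underside; z up the handle. May be absent
- press3: Steel kitchen press (small masher), about 0.2 kg, loose on the counter: zigzag wire foot 84 (x) by 64 (y) by 7 mm; flat upright strap handle 4 mm thick (x), 18 mm wide (y), widening to 32 mm at the top, 107 mm tall in all. Oblong hole along x: 14 mm wide (y), 26 mm high, 72 to 98 mm above the underside. Origin: centre of the underside; z up the handle. May be absent
- press1_eye (a point): Middle of the top edge of the hole in the handle of press1, 98 mm above its underside; it rests on the crook when the press hangs
- press2_eye (a point): Middle of the top edge of the hole in the handle of press2, 98 mm above its underside; it rests on the crook when the press hangs
- press3_eye (a point): Middle of the top edge of the hole in the handle of press3, 98 mm above its underside; it rests on the crook when the press hangs
- timer_grip (a point): On the axis of the timer knob, at the height to grip it: 37 mm above the top of the drying fan (a fixed white box 170 x 220 x 80 mm). The knob is a bar 14 mm thick and 49 mm long, standing 44 mm above the box top, on a round disc of 52 mm
- timer (a joint): Angle of the timer knob, rad; grows clockwise seen from above, 0 to 3.0. The bar's white pointer line points along the dryer's -x at 0, and its +y at 1.57. It stays where it is left (friction 0.04 N m). It points at the big raised mark at 1.6
- timer_mark (a point): The big raised black index mark on the top of the drying fan, 55 mm from the knob's axis (the other, small ticks do not matter)
- dryer: Drying fan, fixed white box 170 (x) x 220 (y) x 80 mm; origin at the centre of its underside; the knob's axis stands at x = 0, y = -20 mm
- pitcher: Glass pitcher on the rack's upper tier; leave alone
- bowl: Blue ceramic bowl on the rack's upper tier; leave alone
- tumbler: Glass tumbler, 66 mm across, 75 mm high, standing on the counter; leave alone
- lunch_box: Plastic lunch box, 165 x 115 x 57 mm, on the counter; leave alone

How it is judged:
On the way, in this order (a step that is already met when the one before it is completed fails the run):
1. every press present hangs at rest by the hole in its handle on an S-hook, and all hooks hang on the rail ((distance between press1_eye and hook1_crook below 0.012 m or distance between press1_eye and hook2_crook below 0.012 m or distance between press1_eye and hook3_crook below 0.012 m) and linear speed of each of press1, press2, press3, hook1, hook2, hook3 below 0.1 m/s and angle between each of press1, press2, press3, hook1, hook2, hook3's own z axis and vertical below 0.3 rad and (distance between press2_eye and hook1_crook below 0.012 m or distance between press2_eye and hook2_crook below 0.012 m or distance between press2_eye and hook3_crook below 0.012 m) and (distance between press3_eye and hook1_crook below 0.012 m or distance between press3_eye and hook2_crook below 0.012 m or distance between press3_eye and hook3_crook below 0.012 m) and x of hook1 in the frame of rail_mid between -0.008 and 0.008 m and y of hook1 in the frame of rail_mid between -0.175 and 0.175 m and z of hook1 in the frame of rail_mid between 0.006 and 0.019 m and x of hook2 in the frame of rail_mid between -0.008 and 0.008 m and y of hook2 in the frame of rail_mid between -0.175 and 0.175 m and z of hook2 in the frame of rail_mid between 0.006 and 0.019 m and x of hook3 in the frame of rail_mid between -0.008 and 0.008 m and y of hook3 in the frame of rail_mid between -0.175 and 0.175 m and z of hook3 in the frame of rail_mid between 0.006 and 0.019 m and distance between press1_eye and press2_eye above 0.04 m and distance between each of press2_eye, press1_eye and press3_eye above 0.04 m), for 0.3 s.
2. the timer knob points at the raised mark (value of joint timer between 1.48 and 1.72 rad), for 0.3 s.
At the end, for the whole second after the job is handed in: Every press hangs at rest (below 0.1 m/s, within 0.3 rad of upright), its hole's top edge within 12 mm of a hook's crook, one press to a hook (eyes over 40 mm apart); all three hooks hang on the rail within 0.3 rad of upright; the timer stands within 0.12 rad of the mark (1.6 rad) (all of step 1 and all of step 2); the robot touches nothing.
It fails at once if the pitcher is shifted more than 4 cm or tipped (distance of pitcher from where it was at the start of the episode above 0.04 m or angle between pitcher's own z axis and vertical above 0.5 rad).
It fails at once if the bowl is shifted more than 4 cm or tipped (distance of bowl from where it was at the start of the episode above 0.04 m or angle between bowl's own z axis and vertical above 0.5 rad).
It fails at once if the tumbler is shifted more than 4 cm or tipped (distance of tumbler from where it was at the start of the episode above 0.04 m or angle between tumbler's own z axis and vertical above 0.5 rad).
It fails at once if the lunch box is shifted more than 4 cm or tipped (distance of lunch_box from where it was at the start of the episode above 0.04 m or angle between lunch_box's own z axis and vertical above 0.5 rad).
It fails at once if a press is gripped or pushed by the gripper's fingers (over 3 N) (contact force between the fingers and press1 above 3 N or contact force between the fingers and press2 above 3 N or contact force between the fingers and press3 above 3 N).
Of press1, press2, press3 only 2 to 3 are there at a start; the rules pass over those that are not, and their reading is None.
At some moment in a run one of press1, press2, press3 may be knocked a few centimetres aside while the robot is not near it.
It also fails if it takes over 210 s, if anything falls off the work surface, if the arm or the gripper's body presses on something with over 40 N, if the wrist force passes 120 N, or if a joint passes its speed limit or range.

### The arm

A 7-joint arm with a two-finger parallel gripper is mounted at the origin on the work surface. World frame = base frame: x ahead of the robot, y to its left, z up, the work surface at z = 0. Lengths are in m, angles in rad, forces in N, time in s.
With the tool pointing down it reaches from about 0.425 to 1.025 m from the base axis. Payload 9.4 kg.
Tool frame: the origin (TCP) lies on the centre line of the jaws, within the pads' length; the fingertips stand 11 mm ahead of it and the grasp point (between the pads) lies 8 mm behind it; z points along the fingers, y is the direction in which the jaws open and shut (so a half turn about z gives the same grasp; the last joint's range is limited). The gripper opens to 93 mm and grips with 3 to 60 N. Pads are 15 mm wide; open, the fingers measure 128 mm over their backs; the gripper's body (75 mm by 188 mm) begins 65 mm behind the grasp point.
Start: joints at [1.076, 0.599, -0.003, 1.599, 0.002, 0.943, -0.08], TCP at [0.294, -0.663, 0.208] pointing down, gripper open.
Joint ranges: [-2.57, 2.57], [-0.35, 1.97], [-1.29, 1.29], [0.11, 2.56], [-1.05, 4.19], [0.11, 1.86], [-2.63, 2.63]. Speed limits (rad/s): [2.22, 2.22, 3.01, 3.01, 3.14, 3.14, 3.14].

### API

Orientations are given as a unit quaternion [w, x, y, z].
In Python, from plant import env gives the robot as it stands.
- The arm moves only by the tool carry_out, never from a script. Its arguments are lists of equal length, an entry for each row: "jaw": the closure, from 0 (fully open) to 1 (shut); "xyz": the shift along the tool's x, y, z in mm, a list of three; "twist": the turn, a rotation vector about the tool's x, y, z in degrees, a list of three. In form: {"jaw": [jaw, ...], "xyz": [[x, y, z], ...], "twist": [[ax, ay, az], ...]}. A call has 1 to 12 rows; each row shifts and turns the commanded pose from where the row before left it, along the tool's axes as they then stand; what a row does not reach is not made up. A row lasts 1/8 s, in which the tool goes at most 62.5 mm and 10.7 degrees, less where a joint would pass 70% of its speed; a pose out of reach is approached as far as the arm can. A call is refused whole if a number of a shift passes 62.5 or a number of a turn 10.7, either way. A call with a gripper value outside its range is refused whole. The fingers move at their own pace and stop on an object; "squeeze" is the grip in N (left out, the last holds). Time passes only in rows, so rows that do not move let the fingers close. It gives the time, the measured TCP pose, the force and the opening at its end, in the units of the state.
- env.get_obs(): the state, without advancing time (a new reading comes with each control period).
- env.capture(name): name is "side" or "top"; returns a dict with "img" (400x640x3 uint8, red, green, blue), "depth" (400x640 float32, m along the optical axis (not along the pixel's ray), 0 where there is no reading), "K" (3x3 intrinsics, pixels), "eye" and "rotation" of the camera in the world. Camera axes: x right, y down, z forward; pixel columns grow to the right and rows downward; lengths in m; the calibration is good to about 2 mm. A picture is of the moment at which its call begins.
- env.job_done(): hands the job in, once; it reports no verdict.
The state is a dict: "t": time; "joints": joint angles; "joint_vel": joint speeds; "joint_torque": joint torques, N m; "tcp_pos": TCP position; "tcp_rot": TCP orientation; "wrist_force": force on the tool from outside, world axes, zero at the start; "ft_torque": the same for the moment, N m; "width": finger opening in m.
Only numpy, scipy, OpenCV 4.12 (cv2) and the standard library are available. Lean on these libraries where they do the work, as an engineer would, in place of code of your own. Each camera call takes 0.05 s, during which the arm holds its last target. There are 200 camera calls.

## Working session

There is one attempt and no reset: what is moved stays moved. The work goes in short steps, Python scripts to look and compute and a tool call to move; the robot and the scene stay as the last step left them, time stands still between calls to the robot, and variables do not carry over. Pictures are saved under pics/ and viewed, about 12 in all and at most 16, crops included, and the job is handed in when it is done.

Besides the shell and the picture viewer there is one more tool, called after "Request:" as a command line: name --argument value ..., lists and objects as JSON in quotes. carry_out: Moves the arm, as the interface text tells. Its arguments: {"type":"object","properties":{"jaw":{"type":"array","items":{"type":"number"}},"xyz":{"type":"array","items":{"type":"array","items":{"type":"number"}}},"twist":{"type":"array","items":{"type":"array","items":{"type":"number"}}},"squeeze":{"type":"number"}},"required":["jaw","xyz","twist"]}

```bash
ls; mkdir -p pics; cat > h.py <<'E'
import numpy as np, cv2
from plant import env
def cap(n,save=None):
    c=env.capture(n)
    if save: cv2.imwrite('pics/'+save,c['img'][:,:,::-1])
    return c
def pts(c):
    K=np.array(c['K']);R=np.array(c['rotation']);d=c['depth']
    v,u=np.mgrid[0:400,0:640]
    p=np.stack([(u-K[0,2])/K[0,0]*d,(v-K[1,2])/K[1,1]*d,d],-1)
    return p@R.T+np.array(c['eye'])
def ray(c,u,v,z):
    K=np.array(c['K']);R=np.array(c['rotation']);e=np.array(c['eye'])
    r=R@np.array([(u-K[0,2])/K[0,0],(v-K[1,2])/K[1,1],1]);return e+r*(z-e[2])/r[2]
def proj(c,p):
    q=np.array(c['K'])@(np.array(c['rotation']).T@(np.array(p)-np.array(c['eye'])));return q[:2]/q[2]
E
python3 - <<'E'
from h import *
for n in ('top','side'):
    c=cap(n,n+'0.png'); print(n,c['eye'],np.array(c['rotation']).round(3).tolist(),np.array(c['K']).tolist())
    np.savez('pics/%s0.npz'%n,**c)
print(env.get_obs())
E
```

```text
pics
top [0.48567767 0.02434409 1.34091467] [-0.028, 0.707, -0.705, 0.045] [[378.52162372513743, 0.0, 316.07653572662883], [0.0, 378.52162372513743, 199.4930714608315], [0.0, 0.0, 1.0]]
side [0.06627169 0.84020907 1.03267127] [0.126, -0.262, 0.872, -0.393] [[474.0231405759718, 0.0, 322.3828502976163], [0.0, 474.0231405759718, 210.04405304283273], [0.0, 0.0, 1.0]]
{'t': 0.1, 'joints': array([ 1.07627278,  0.60004934, -0.00252853,  1.60006906,  0.00177759,
        0.94289213, -0.07978457]), 'joint_vel': array([-4.58332198e-05, -2.12115411e-03, -5.62385189e-04, -2.64308513e-03,
       -1.20570417e-03, -2.86646970e-04,  1.89927418e-04]), 'joint_torque': array([ 5.41806570e-03, -7.66561460e+01,  1.50220703e+00, -2.52943611e+01,
       -5.22619346e-02,  1.35646094e-02,  2.20594904e-05]), 'tcp_pos': array([ 0.29397902, -0.66221601,  0.20703664]), 'tcp_rot': array([-6.77209261e-04,  9.78251911e-01,  2.07419137e-01, -2.05963725e-04]), 'wrist_force': array([ 0.82116435, -0.00717492,  0.44357068]), 'ft_torque': array([-0.00303453,  0.02489689, -0.01376867]), 'width': 0.09311509400293938}
```

View pics/top0.png

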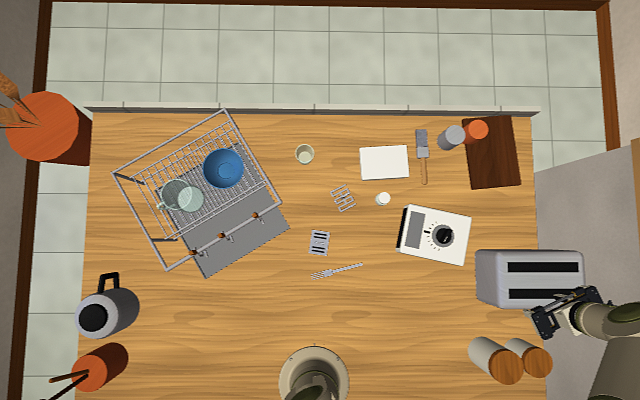

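View pics/side0.png

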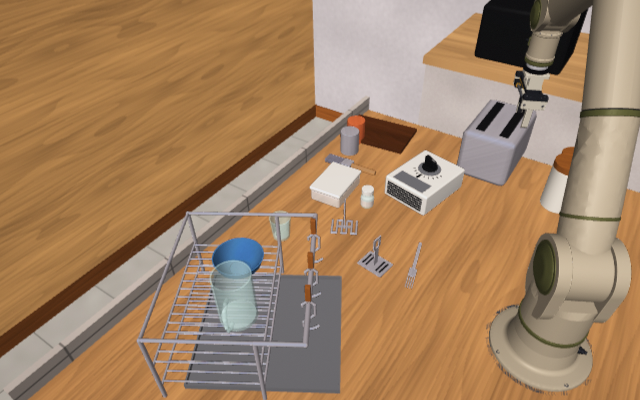

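Two presses are present, press2 (slotted rectangle) at top px (319,242) and press3 (zigzag) at (343,198). The hooks are at about (193,251), (222,236) and (255,215), and the knob is at (443,236).

```bash
python3 - <<'E'
from h import *
c=dict(np.load('pics/top0.npz')); s=dict(np.load('pics/side0.npz'))
P=pts(c)
hsv=cv2.cvtColor(c['img'],cv2.COLOR_RGB2HSV)
# wooden grips: high points z .25-.31 in rail area
for (u,v) in [(193,251),(222,236),(255,215)]:
    m=np.zeros((400,640),bool); m[v-10:v+11,u-10:u+11]=1
    m&=(hsv[...,1]>130)&(P[...,2]>0.27)
    q=P[m]; print('grip',m.sum(),q.mean(0).round(4), [ray(c,*np.argwhere(m).mean(0)[::-1],.284).round(4)])
# rail: points z~.231
m=(abs(P[...,2]-.228)<.012)&(hsv[...,1]<60); m[:,:140]=0;m[:,300:]=0;m[:200]=0
q=P[m]; print('rail',m.sum()); l=cv2.fitLine(q[:,:2].astype(np.float32),cv2.DIST_HUBER,0,.01,.01).ravel(); print(l, np.degrees(np.arctan2(l[1],l[0])), q[:,2].mean(), q.min(0),q.max(0))
# presses high points
for n,(u,v) in dict(p2=(319,242),p3=(343,198)).items():
    m=np.zeros((400,640),bool); m[v-22:v+23,u-22:u+23]=1
    h=m&(P[...,2]>.03); q=P[h]; print(n,h.sum(),q.mean(0).round(4),q.max(0).round(4)); 
    f=m&(P[...,2]>.003)&(P[...,2]<.03);ff=m&(hsv[...,1]<70); r=cv2.minAreaRect(np.argwhere(ff)[:,::-1].astype(np.float32)); print(r, ray(c,*r[0],.005))
K=P[225:250,430:458]; print('knob z',np.percentile(K[...,2],[5,50,95]))
a=c['img'][170:280,170:370]; b=c['img'][195:275,390:480]; d=s['img'][140:340,270:480]
cv2.imwrite('pics/z1.png',cv2.resize(a,(800,440),interpolation=3)[:,:,::-1])
cv2.imwrite('pics/z2.png',cv2.resize(d,(630,600),interpolation=3)[:,:,::-1])
E
```

```text
Traceback (most recent call last):
  File "h.py", line 11, in pts
    return p@R.T+np.array(c['eye'])
           ~^~~~
ValueError: matmul: Input operand 1 has a mismatch in its core dimension 0, with gufunc signature (n?,k),(k,m?)->(n?,m?) (size 4 is different from 3)
```

```bash
sed -i "s/R=np.array(c\['rotation'\])/R=rot(c)/; s/np.array(c\['rotation'\]).T/rot(c).T/" h.py; cat >> h.py <<'E'
from scipy.spatial.transform import Rotation
def rot(c): q=np.array(c['rotation']); return Rotation.from_quat(q[[1,2,3,0]]).as_matrix()
E
python3 - <<'E'
from h import *
c=dict(np.load('pics/top0.npz')); s=dict(np.load('pics/side0.npz'))
P=pts(c)
hsv=cv2.cvtColor(c['img'],cv2.COLOR_RGB2HSV)
for (u,v) in [(193,251),(222,236),(255,215)]:
    m=np.zeros((400,640),bool); m[v-10:v+11,u-10:u+11]=1
    m&=(hsv[...,1]>130)&(P[...,2]>0.27)
    q=P[m]; print('grip',m.sum(),q.mean(0).round(4), [ray(c,*np.argwhere(m).mean(0)[::-1],.284).round(4)])
m=(abs(P[...,2]-.228)<.012)&(hsv[...,1]<60); m[:,:140]=0;m[:,300:]=0;m[:200]=0
q=P[m]; print('rail',m.sum()); l=cv2.fitLine(q[:,:2].astype(np.float32),cv2.DIST_HUBER,0,.01,.01).ravel(); print(l, np.degrees(np.arctan2(l[1],l[0])), q[:,2].mean(), q.min(0),q.max(0))
for n,(u,v) in dict(p2=(319,242),p3=(343,198)).items():
    m=np.zeros((400,640),bool); m[v-22:v+23,u-22:u+23]=1
    h=m&(P[...,2]>.03); q=P[h]; print(n,h.sum(),q.mean(0).round(4),q.max(0).round(4),q.min(0).round(4)); 
    ff=m&(hsv[...,1]<70); r=cv2.minAreaRect(np.argwhere(ff)[:,::-1].astype(np.float32)); print(r, ray(c,*r[0],.005))
K=P[225:250,430:458]; print('knob z',np.percentile(K[...,2],[5,50,95]))
a=c['img'][170:280,170:370]; d=s['img'][140:340,270:480]
cv2.imwrite('pics/z1.png',cv2.resize(a,(800,440),interpolation=3)[:,:,::-1])
cv2.imwrite('pics/z2.png',cv2.resize(d,(630,600),interpolation=3)[:,:,::-1])
E
```

```text
grip 25 [0.4498 0.3288 0.323 ] [array([0.4484, 0.3407, 0.284 ])]
grip 22 [0.4948 0.2646 0.2799] [array([0.4948, 0.2636, 0.284 ])]
grip 19 [0.5516 0.171  0.2813] [array([0.5514, 0.1707, 0.284 ])]
rail 746
[ 0.47175598 -0.8817292   0.5077221   0.25345653] -61.851654 0.22855738817363563 [0.39237221 0.10098612 0.2161038 ] [0.59942612 0.51169396 0.23989757]
p2 20 [ 0.4777 -0.0043  0.5361] [0.4857 0.0243 1.3409] [ 0.4719 -0.0343  0.058 ]
((318.7601013183594, 242.30921936035156), (18.322891235351562, 23.949007034301758), 8.746162414550781) [ 0.47313734 -0.01745458  0.005     ]
p3 46 [ 0.6231 -0.0996  0.3237] [0.7015 0.0243 1.3409] [ 0.4857 -0.1755  0.0405]
((351.8000183105469, 193.1000213623047), (23.255107879638672, 38.9075813293457), 63.43495178222656) [ 0.64764478 -0.13497158  0.005     ]
knob z [0.07600975 0.08383158 0.12268638]
```

View pics/z1.png

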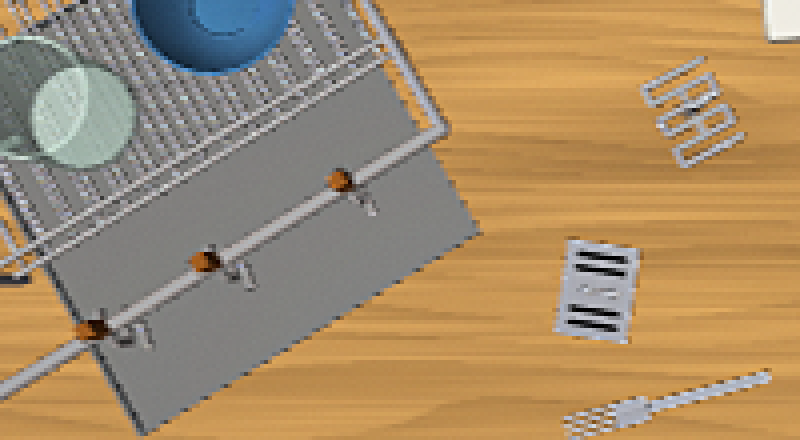

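View pics/z2.png

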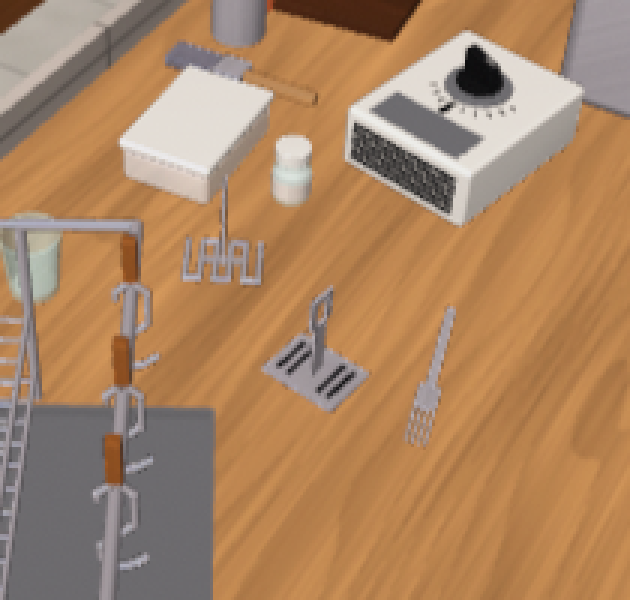

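```bash
cat >> h.py <<'E'
def comps(c,mask,win,amin=8):
    u0,u1,v0,v1=win; m=np.zeros((400,640),np.uint8); m[v0:v1,u0:u1]=mask[v0:v1,u0:u1]
    n,l,st,ce=cv2.connectedComponentsWithStats(m,connectivity=8)
    return [(st[i,4],ce[i],np.argwhere(l==i)[:,::-1].astype(np.float32)) for i in range(1,n) if st[i,4]>=amin]
def tri(c1,p1,c2,p2):
    A=[]
    for c,p in((c1,p1),(c2,p2)):
        R=rot(c);e=np.array(c['eye']);K=np.array(c['K'])
        d=R@np.array([(p[0]-K[0,2])/K[0,0],(p[1]-K[1,2])/K[1,1],1]);d/=np.linalg.norm(d);A.append((e,d))
    (a,d),(b,f)=A; M=np.stack([d,-f],1); t=np.linalg.lstsq(M,b-a,rcond=None)[0]
    x,y=a+t[0]*d,b+t[1]*f; return (x+y)/2,np.linalg.norm(x-y)
def orange(c):
    h=cv2.cvtColor(c['img'],cv2.COLOR_RGB2HSV).astype(int); return ((h[...,1]>165)&(h[...,2]<215)&(h[...,0]<16)).astype(np.uint8)
def gray(c):
    h=cv2.cvtColor(c['img'],cv2.COLOR_RGB2HSV).astype(int); return (h[...,1]<75).astype(np.uint8)
E
python3 - <<'E'
from h import *
c=dict(np.load('pics/top0.npz')); s=dict(np.load('pics/side0.npz'))
print(rot(c).round(3).tolist())
T=sorted(comps(c,orange(c),(180,270,200,265)),key=lambda a:-a[1][0]); S=sorted(comps(s,orange(s),(295,325,210,310)),key=lambda a:a[1][1])
print([(a[0],a[1].round(1)) for a in T],[(a[0],a[1].round(1)) for a in S])
for a,b in zip(T,S):
    p,e=tri(c,a[1],s,b[1]); print('grip',p.round(4),round(e,4))
# rail ends
for uv in [(165,270),(281,203)]: print('railend',ray(c,*uv,.225).round(3))
for n,w in dict(p2=(300,338,225,262),p3=(328,360,180,215)).items():
    q=np.concatenate([a[2] for a in comps(c,gray(c),w,4)])
    g=np.array([ray(c,u,v,.005)[:2] for u,v in q],np.float32)
    r=cv2.minAreaRect(g*1000); b=cv2.boxPoints(r); e=(b[1]-b[0],b[2]-b[1]); L=max(e,key=np.linalg.norm)
    print(n,len(q),r, 'yaw',np.degrees(np.arctan2(L[1],L[0])))
# strap in side view -> print pixel projection at estimates
# knob: dark bar points
P=pts(c); k=(P[...,2]>.11)&(P[...,2]<.135); k[:, :420]=0;k[:,465:]=0;k[:215]=0;k[260:]=0
q=P[k]; print('knob',k.sum(),q.mean(0),cv2.fitLine(q[:,:2].astype(np.float32),cv2.DIST_L2,0,.01,.01).ravel())
m=gray(c); w=((cv2.cvtColor(c['img'],cv2.COLOR_RGB2GRAY)>0)&(P[...,2]>.06)).astype(np.uint8)
q=np.concatenate([a[2] for a in comps(c,w,(385,480,195,275),100)]); g=np.array([ray(c,u,v,.08)[:2] for u,v in q],np.float32); r=cv2.minAreaRect(g*1000); b=cv2.boxPoints(r); print('dryer',r,b.tolist())
z=c['img'][200:275,390:480]; cv2.imwrite('pics/z3.png',cv2.resize(z,None,fx=7,fy=7,interpolation=3)[:,:,::-1])
E
```

```text
[[0.002, -0.995, 0.103], [-1.0, -0.005, -0.024], [0.024, -0.103, -0.994]]
[(np.int32(19), array([254.8, 215.2])), (np.int32(27), array([220.9, 235. ])), (np.int32(32), array([192.4, 252.2]))] [(np.int32(68), array([312.5, 225.9])), (np.int32(79), array([309.9, 259.7])), (np.int32(83), array([307.3, 292.6]))]
grip [0.5524 0.173  0.2602] 0.001
grip [0.4953 0.2671 0.2613] 0.0004
grip [0.4472 0.3453 0.261 ] 0.0003
railend [0.395 0.433 0.225]
railend [0.59  0.101 0.225]
p2 441 ((473.30767822265625, -17.626968383789062), (64.74213409423828, 83.71434020996094), 80.7138900756836) yaw -9.286107
p3 240 ((630.6843872070312, -101.2799301147461), (82.8794937133789, 63.85881805419922), 26.943113327026367) yaw 26.943096
knob 82 [ 0.49716096 -0.42750704  0.12098676] [ 0.8417727  -0.5398322   0.49716097 -0.42750704]
dryer ((500.3439636230469, -404.5495300292969), (223.43936157226562, 172.09951782226562), 77.683837890625) [[392.4441223144531, -495.3431091308594], [560.5828247070312, -532.052978515625], [608.2437744140625, -313.7559509277344], [440.1051025390625, -277.04608154296875]]
```

View pics/z3.png

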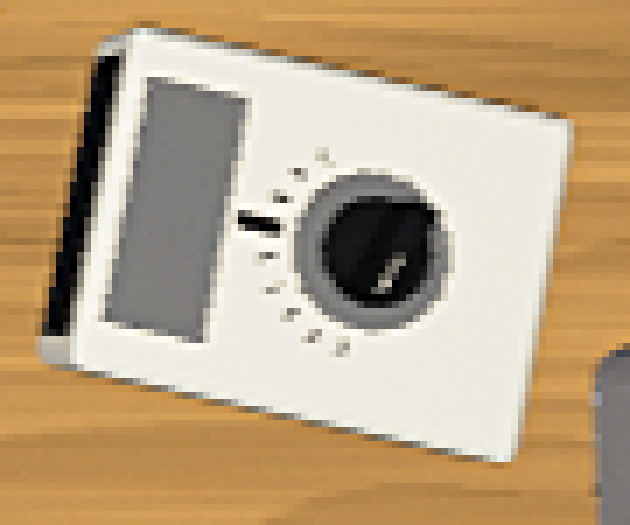

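```bash
cat >> h.py <<'E'
def go(x,y,z,th):
    "tool-frame mm shift (present axes) and tilt-free turn to a down-pointing pose with tool x at yaw th deg"
    o=env.get_obs(); q=np.array(o['tcp_rot']); R=Rotation.from_quat(q[[1,2,3,0]])
    t=np.radians(th); G=Rotation.from_matrix(np.array([[np.cos(t),np.sin(t),0],[np.sin(t),-np.cos(t),0],[0,0,-1]]))
    print('shift',(R.inv().apply(np.array([x,y,z])-o['tcp_pos'])*1000).round(1),'twist',np.degrees((R.inv()*G).as_rotvec()).round(1),'t',o['t'],'F',o['wrist_force'].round(1),'w',round(o['width'],4),'q',o['joints'].round(2))
E
```

Request:
carry_out --jaw '[0,0,0,0,0,0,0,0,0,0]' --xyz '[[0,0,-15],[0,0,-15],[0,0,-15],[0,0,-15],[0,0,-15],[0,0,-15],[0,0,-15],[0,0,-15],[0,0,-15],[0,0,-15]]' --twist '[[0,0,-9.7],[0,0,-9.7],[0,0,-9.7],[0,0,-9.7],[0,0,-9.7],[0,0,-9.7],[0,0,-9.7],[0,0,-9.7],[0,0,-9.7],[0,0,-9.7]]' --squeeze 40

```text
t: 1.35
tcp_pos: [0.2939, -0.6625, 0.3578]
tcp_rot: [-0.0, 0.49, 0.871, 0.0]
wrist_force: [-0.2, 0.4, 0.1]
width: 0.0929
```

```bash
python3 -c "
from h import *
go(.5524,.173,.36,121)"
```

```text
shift [580.1 654.5  -1.7] twist [-0.  -0.1  0.3] t 1.35 F [-0.2  0.4  0.1] w 0.0929 q [ 1.34  0.53 -0.45  1.4   0.23  1.27  1.42]
```

Request:
carry_out --jaw '[0,0,0,0,0,0,0,0,0,0,0,0]' --xyz '[[48,54,0],[48,54,0],[48,54,0],[48,54,0],[48,54,0],[48,54,0],[48,54,0],[48,54,0],[48,54,0],[48,54,0],[48,54,0],[48,54,0]]' --twist '[[0,0,0],[0,0,0],[0,0,0],[0,0,0],[0,0,0],[0,0,0],[0,0,0],[0,0,0],[0,0,0],[0,0,0],[0,0,0],[0,0,0]]'

```text
t: 2.85
tcp_pos: [0.519, 0.0546, 0.3577]
tcp_rot: [0.0, 0.493, 0.87, -0.0]
wrist_force: [1.3, -0.6, -0.4]
width: 0.0925
```

```bash
python3 -c "
from h import *
go(.5524,.173,.26,121)"
```

```text
shift [84.5 89.5 97.7] twist [-0.   0.  -0.1] t 2.85 F [ 1.3 -0.6 -0.4] w 0.0925 q [ 0.4   0.28 -0.78  1.83  0.22  1.12  0.08]
```

Request:
carry_out --jaw '[0,0,0,0,0]' --xyz '[[28,30,0],[28,30,0],[28,30,0],[0,0,20],[0,0,20]]' --twist '[[0,0,0],[0,0,0],[0,0,0],[0,0,0],[0,0,0]]'

```text
t: 3.48
tcp_pos: [0.5526, 0.1719, 0.3169]
tcp_rot: [-0.0, 0.492, 0.87, -0.0]
wrist_force: [-0.1, 0.6, 0.2]
width: 0.0929
```

```bash
python3 -c "
from h import *
go(.5524,.173,.26,121)"
```

```text
shift [ 1.   0.4 56.9] twist [-0. -0.  0.] t 3.475 F [-0.1  0.6  0.2] w 0.0929 q [ 0.15  0.4  -0.77  1.78  0.31  1.09 -0.19]
```

Descend, close, and look.

Request:
carry_out --jaw '[0,0,0,0,0,1,1,1,1,1,1,1]' --xyz '[[1,0,14],[0,0,14],[0,0,14],[0,0,14],[0,0,0],[0,0,0],[0,0,0],[0,0,0],[0,0,0],[0,0,0],[0,0,0],[0,0,0]]' --twist '[[0,0,0],[0,0,0],[0,0,0],[0,0,0],[0,0,0],[0,0,0],[0,0,0],[0,0,0],[0,0,0],[0,0,0],[0,0,0],[0,0,0]]'

```text
t: 4.97
tcp_pos: [0.5523, 0.1721, 0.2618]
tcp_rot: [-0.0, 0.493, 0.87, -0.0]
wrist_force: [0.1, 1.4, 0.2]
width: 0.0275
```

```bash
python3 -c "
from h import *
go(.5524,.173,.286,121)
c=cap('side'); z=c['img'][150:310,250:410]; cv2.imwrite('pics/g1.png',cv2.resize(z,None,fx=3.5,fy=3.5,interpolation=3)[:,:,::-1])"
```

```text
shift [  0.7   0.6 -24.2] twist [-0.  -0.  -0.1] t 4.975 F [0.1 1.4 0.2] w 0.0275 q [ 0.12  0.45 -0.75  1.85  0.36  0.98 -0.24]
```

View pics/g1.png

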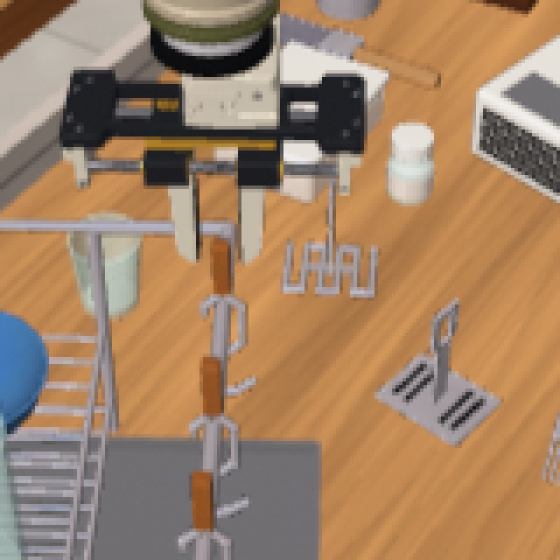

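The fingers straddle hook1's grip and are still closing, so I let them finish.

Request:
carry_out --jaw '[1,1,1,1,1]' --xyz '[[0,0,0],[0,0,0],[0,0,0],[0,0,0],[0,0,0]]' --twist '[[0,0,0],[0,0,0],[0,0,0],[0,0,0],[0,0,0]]'

```text
t: 5.65
tcp_pos: [0.5522, 0.1721, 0.2618]
tcp_rot: [-0.0, 0.493, 0.87, -0.0]
wrist_force: [-0.5, -0.9, 1.0]
width: 0.0113
```

Request:
carry_out --jaw '[1,1,1,1,1,1,1,1,1,1]' --xyz '[[0,0,-9],[0,0,-9],[0,0,-8],[0,0,0],[0,-15,0],[0,-20,0],[0,-25,0],[0,-30,0],[0,0,-30],[0,0,0]]' --twist '[[0,0,0],[0,0,0],[0,0,0],[0,0,0],[0,0,0],[0,0,0],[0,0,0],[0,0,0],[0,0,0],[0,0,0]]'

```text
t: 6.9
tcp_pos: [0.4749, 0.1256, 0.3191]
tcp_rot: [0.001, 0.493, 0.87, 0.001]
wrist_force: [-0.2, 0.2, -1.1]
width: 0.0118
```

```bash
python3 -c "
from h import *
go(.58,-.035,.33,81)
c=cap('side'); z=c['img'][150:310,250:410]; cv2.imwrite('pics/g2.png',cv2.resize(z,None,fx=3.5,fy=3.5,interpolation=3)[:,:,::-1])"
```

```text
shift [-191.8    7.7  -10.5] twist [ 0.2  0.  39.9] t 6.9 F [-0.2  0.2 -1.1] w 0.0118 q [ 0.28  0.27 -0.81  1.95  0.23  1.02 -0.1 ]
```

View pics/g2.png

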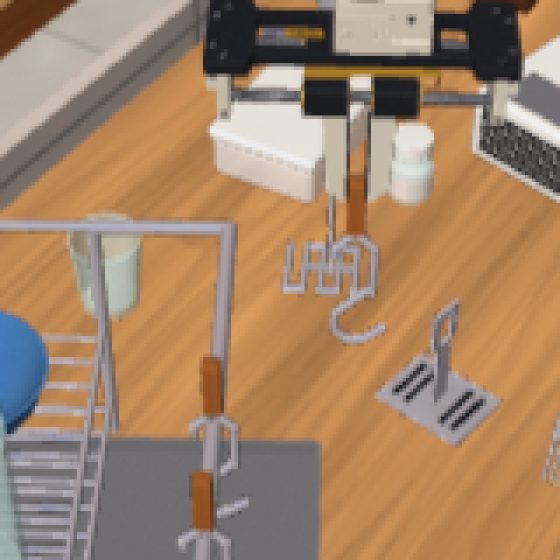

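The hook hangs straight in the jaws. Next I turn it and carry it beside press2.

Request:
carry_out --jaw '[1,1,1,1,1,1,1,1,1,1]' --xyz '[[0,0,0],[0,0,0],[0,0,0],[0,0,0],[-24,13,0],[-24,13,0],[-24,13,0],[-24,13,0],[-24,14,0],[-23,14,0]]' --twist '[[0,0,10],[0,0,10],[0,0,10],[0,0,10],[0,0,0],[0,0,0],[0,0,0],[0,0,0],[0,0,0],[0,0,0]]'

```text
t: 8.2
tcp_pos: [0.5311, -0.029, 0.3165]
tcp_rot: [-0.001, 0.761, 0.649, -0.001]
wrist_force: [-0.2, 0.9, -0.6]
width: 0.0116
```

Request:
carry_out --jaw '[1,1,1,1]' --xyz '[[0,0,25],[0,0,25],[0,0,25],[0,0,0]]' --twist '[[0,0,0],[0,0,0],[0,0,0],[0,0,0]]'

```text
t: 8.7
tcp_pos: [0.5298, -0.0281, 0.2404]
tcp_rot: [-0.002, 0.761, 0.649, -0.002]
wrist_force: [-0.2, -0.6, -0.2]
width: 0.0116
```

```bash
python3 - <<'E'
from h import *
go(.5325,-.028,.203,80.7)
c=cap('side','s3.png'); t=cap('top','t3.png')
for n,w in dict(p2=(300,338,225,262)).items():
    q=np.concatenate([a[2] for a in comps(t,gray(t),w,4)])
    g=np.array([ray(t,u,v,.005)[:2] for u,v in q],np.float32); print(n,len(q),cv2.minAreaRect(g*1000))
z=c['img'][150:310,270:430]; cv2.imwrite('pics/g3.png',cv2.resize(z,None,fx=3.5,fy=3.5,interpolation=3)[:,:,::-1])
o=env.get_obs()['tcp_pos']
for dz in (-.0238,-.1208): print('proj',(proj(c,o+[0,0,dz])-[270,150])*3.5)
E
```

```text
shift [ 0.6  2.9 37.4] twist [-0.3  0.   0.3] t 8.7 F [-0.2 -0.6 -0.2] w 0.0116 q [ 0.37  0.38 -0.56  1.98  0.26  0.86 -0.49]
p2 850 ((471.2649841308594, -32.481422424316406), (98.13723754882812, 125.75794219970703), 89.80695343017578)
proj [322.27474987 164.89552191]
proj [317.28035549 257.6292625 ]
```

View pics/g3.png

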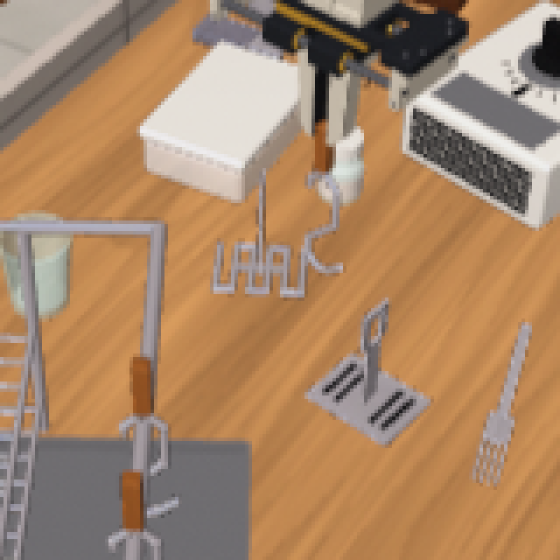

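Request:
carry_out --jaw '[1,1,1,1]' --xyz '[[0,3,13],[0,0,13],[0,0,11],[0,0,0]]' --twist '[[0,0,0],[0,0,0],[0,0,0],[0,0,0]]'

```text
t: 9.3
tcp_pos: [0.5339, -0.0284, 0.2048]
tcp_rot: [-0.001, 0.761, 0.649, -0.001]
wrist_force: [0.2, 0.1, -0.4]
width: 0.0112
```

```bash
python3 - <<'E'
from h import *
go(.5325,-.028,.203,80.7)
c=cap('side'); z=c['img'][190:280,310:410]; Z=cv2.resize(z,None,fx=6,fy=6,interpolation=3)[:,:,::-1].copy()
o=env.get_obs()['tcp_pos']; f=lambda p:(proj(c,p)-[310,190]+.5)*6
ax=np.array([np.cos(np.radians(-9.3)),np.sin(np.radians(-9.3)),0]); ay=np.array([-ax[1],ax[0],0])
h=o+[0,0,-.0238]+.0007*ay; p=np.array([.4733,-.0176,0])
M=lambda q,col:cv2.circle(Z,tuple(f(q).astype(int)),3,col,-1)
M(h+[0,0,-.1],(0,255,0)); M(h-.02*ax+[0,0,-.088],(0,255,0)); M(h+[0,0,0],(0,255,0))
for dz,dy in((.072,0),(.098,0),(.085,.007),(.085,-.007),(.107,0),(.107,.016),(.107,-.016)): M(p+[0,0,dz]+dy*ay,(0,0,255))
cv2.imwrite('pics/g4.png',Z)
E
```

```text
shift [ 0.2 -1.5  1.8] twist [-0.1  0.   0.3] t 9.3 F [ 0.2  0.1 -0.4] w 0.0112 q [ 0.34  0.42 -0.54  2.01  0.3   0.79 -0.53]
```

View pics/g4.png

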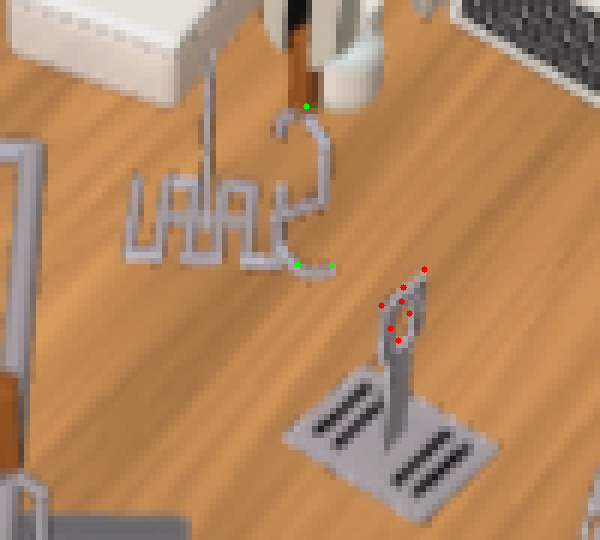

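Request:
carry_out --jaw '[1,1,1,1,1,1,1,1]' --xyz '[[-1,-10,0],[0,-10,0],[0,-8,0],[0,-6,0],[0,-5,0],[0,-5,0],[0,-4,0],[0,0,0]]' --twist '[[0,0,0],[0,0,0],[0,0,0],[0,0,0],[0,0,0],[0,0,0],[0,0,0],[0,0,0]]'

```text
t: 10.35
tcp_pos: [0.4868, -0.0219, 0.2058]
tcp_rot: [0.0, 0.761, 0.649, -0.0]
wrist_force: [-0.5, 0.3, -0.0]
width: 0.0116
```

```bash
python3 - <<'E'
from h import *
go(.4733,-.0176,.205,80.7)
c=cap('side'); z=c['img'][190:280,320:420]; Z=cv2.resize(z,None,fx=6,fy=6,interpolation=3)[:,:,::-1].copy()
cv2.imwrite('pics/g5.png',Z)
E
```

```text
shift [  2.1 -14.    0.8] twist [-0.   0.   0.2] t 10.35 F [-0.5  0.3 -0. ] w 0.0116 q [ 0.35  0.37 -0.56  2.11  0.28  0.74 -0.54]
```

View pics/g5.png

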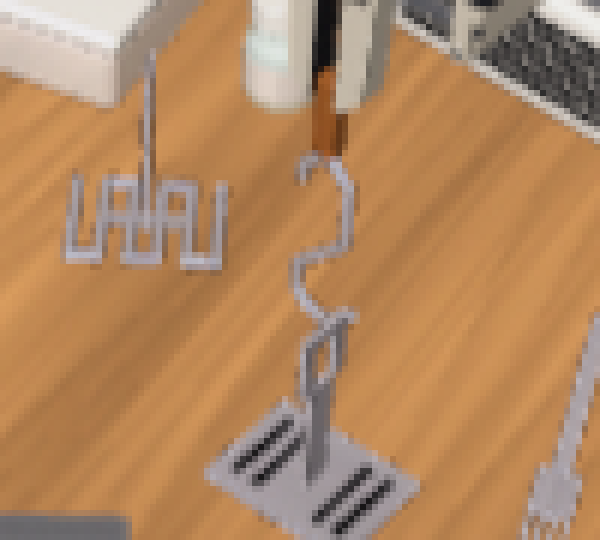

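Press2's hole is now about 9 px down-left of where it was before this move (crop px (322,365), expected (347,317)). It was knocked towards +y, so I back off and measure it again.

Request:
carry_out --jaw '[1,1,1,1,1,1,1,1]' --xyz '[[0,10,0],[0,15,0],[0,25,-10],[0,30,-20],[0,50,-20],[0,60,0],[0,60,0],[0,0,0]]' --twist '[[0,0,0],[0,0,0],[0,0,0],[0,0,0],[0,0,0],[0,0,0],[0,0,0],[0,0,0]]'

```text
t: 11.4
tcp_pos: [0.7377, -0.0625, 0.2534]
tcp_rot: [-0.0, 0.761, 0.648, 0.0]
wrist_force: [-0.1, -0.0, -1.2]
width: 0.0115
```

```bash
python3 - <<'E'
from h import *
t=cap('top','t4.png'); s=cap('side','s4.png')
for n,w in dict(p2=(295,340,222,268),).items():
    C=comps(t,gray(t),w,4); print([(a[0],a[1].round()) for a in C])
    q=np.concatenate([a[2] for a in C])
    g=np.array([ray(t,u,v,.005)[:2] for u,v in q],np.float32); print(n,len(q),cv2.minAreaRect(g*1000))
C=comps(s,gray(s),(340,400,225,290),50); print([(a[0],a[1].round(),cv2.minAreaRect(np.array([ray(s,u,v,.004)[:2] for u,v in a[2]],np.float32)*1000)) for a in C])
z=t['img'][180:270,280:380]; y=s['img'][200:290,330:430]; cv2.imwrite('pics/g6.png',np.hstack([cv2.resize(i,(400,360),interpolation=3) for i in (z,y)])[:,:,::-1])
go(.54,-.03,.3,80.7)
E
```

```text
[(np.int32(447), array([312., 243.]))]
p2 447 ((469.4625244140625, 7.868473052978516), (64.91642761230469, 83.67304229736328), 81.4683609008789)
[(np.int32(115), array([348., 229.]), ((609.8593139648438, -96.4626693725586), (53.93499755859375, 41.313194274902344), 32.14236831665039)), (np.int32(612), array([372., 267.]), ((468.80279541015625, -26.195297241210938), (91.11986541748047, 149.4584503173828), 1.6829735040664673))]
shift [   0.2 -196.8  -45.3] twist [-0.1 -0.   0.2] t 11.5 F [-1.  -0.5  0.1] w 0.0114 q [ 0.3   0.62 -0.51  1.5   0.32  1.11 -0.43]
```

View pics/g6.png

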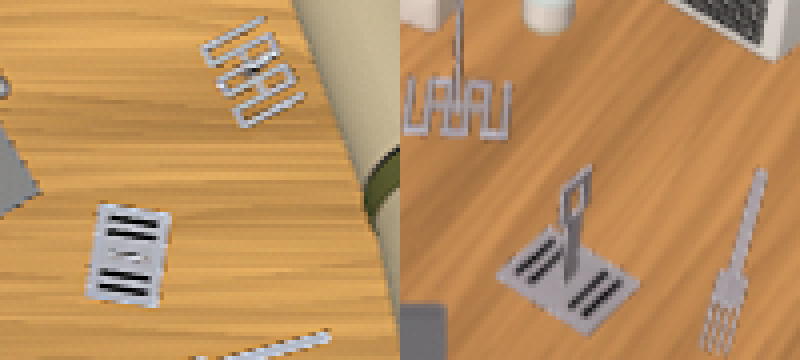

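Press2 now lies at (0.4695, 0.0079) with yaw -8.5°, 25 mm from before, so the tip went past it without touching. I approach again.

Request:
carry_out --jaw '[1,1,1,1,1,1,1,1,1,1]' --xyz '[[4,-36,0],[4,-36,0],[4,-36,0],[5,-36,0],[5,-36,0],[4,-36,0],[0,0,16],[0,0,16],[0,0,15],[0,0,0]]' --twist '[[0,0,-0.6],[0,0,0],[0,0,0],[0,0,0],[0,0,0],[0,0,0],[0,0,0],[0,0,0],[0,0,0],[0,0,0]]'

```text
t: 12.75
tcp_pos: [0.5237, -0.0035, 0.2071]
tcp_rot: [-0.001, 0.757, 0.653, -0.001]
wrist_force: [-0.2, 0.1, -1.1]
width: 0.0112
```

```bash
cat >> h.py <<'E'
def mark(c,o,p,phi,name,win,k=6,dz=.0238,dy=.0007):
    u0,v0,w,hh=win; Z=cv2.resize(c['img'][v0:v0+hh,u0:u0+w],None,fx=k,fy=k,interpolation=3)[:,:,::-1].copy()
    a=np.radians(phi); ax=np.array([np.cos(a),np.sin(a),0]); ay=np.array([-ax[1],ax[0],0]); h=o+[0,0,-dz]+dy*ay
    M=lambda q,col:cv2.circle(Z,tuple(((proj(c,q)-[u0,v0]+.5)*k).astype(int)),2,col,-1)
    for q in (h,h-[0,0,.1],h-.02*ax-[0,0,.088]): M(q,(0,255,0))
    for z,y in((.072,0),(.098,0),(.085,.007),(.085,-.007),(.107,.016),(.107,-.016)): M(np.array([p[0],p[1],z])+y*ay,(0,0,255))
    cv2.imwrite('pics/'+name,Z)
E
python3 - <<'E'
from h import *
go(.5286,-.0025,.205,81.5); s=cap('side'); mark(s,env.get_obs()['tcp_pos'],(.4695,.0079),-8.5,'g7.png',(310,190,110,90))
E
```

```text
shift [1.7 4.7 2. ] twist [-0.2  0.   0. ] t 12.75 F [-0.2  0.1 -1.1] w 0.0112 q [ 0.31  0.41 -0.55  2.03  0.3   0.78 -0.57]
```

View pics/g7.png

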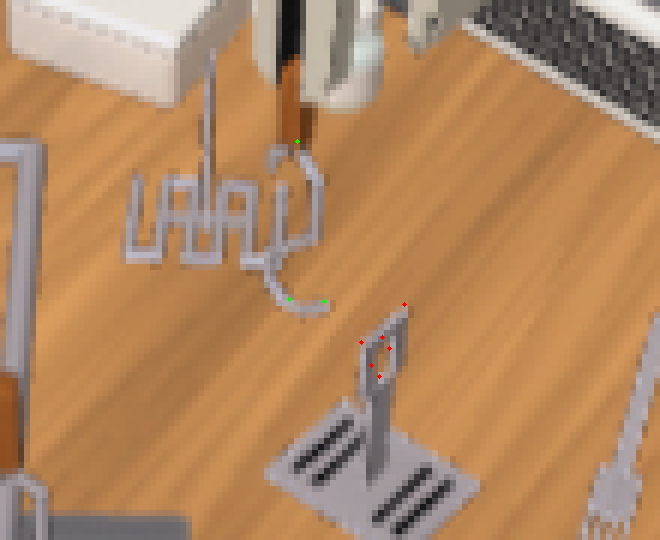

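Request:
carry_out --jaw '[1,1,1,1,1,1,1,1]' --xyz '[[1.5,-8,0.5],[0,-8,0],[0,-8,0],[0,-6,0],[0,-5,0],[0,-4,0],[0,-4,0],[0,0,0]]' --twist '[[0,0,0],[0,0,0],[0,0,0],[0,0,0],[0,0,0],[0,0,0],[0,0,0],[0,0,0]]'

```text
t: 13.8
tcp_pos: [0.4816, 0.0045, 0.2083]
tcp_rot: [-0.0, 0.757, 0.653, -0.0]
wrist_force: [1.6, -1.0, -0.8]
width: 0.0114
```

```bash
python3 - <<'E'
from h import *
go(.4695,.0079,.2065,81.5); s=cap('side'); mark(s,env.get_obs()['tcp_pos'],(.4695,.0079),-8.5,'g8.png',(330,205,70,70),k=8)
E
```

```text
shift [  1.6 -12.5   1.8] twist [-0.  0.  0.] t 13.8 F [ 1.6 -1.  -0.8] w 0.0114 q [ 0.31  0.36 -0.57  2.12  0.28  0.74 -0.59]
```

View pics/g8.png

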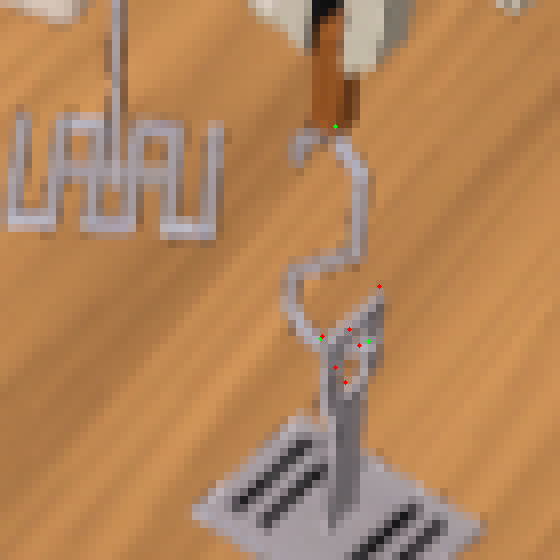

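The tip comes out through the hole at crop px (370,342), with the strap's top bar in front of the wire. I go on until the crook is under the hole, then lift a little.

Request:
carry_out --jaw '[1,1,1,1,1,1,1,1]' --xyz '[[1,-3,1],[0,-4,0],[0,-4,0],[0,-2,0],[0,0,-4],[0,0,-6],[0,0,-10],[0,0,0]]' --twist '[[0,0,0],[0,0,0],[0,0,0],[0,0,0],[0,0,0],[0,0,0],[0,0,0],[0,0,0]]'

```text
t: 14.85
tcp_pos: [0.4695, 0.0073, 0.2281]
tcp_rot: [0.0, 0.757, 0.653, 0.0]
wrist_force: [-0.2, -0.7, -2.6]
width: 0.0119
```

Request:
carry_out --jaw '[1,1,1,1,1]' --xyz '[[0,0,-10],[0,0,-15],[0,0,-15],[0,0,0],[0,0,0]]' --twist '[[0,0,0],[0,0,0],[0,0,0],[0,0,0],[0,0,0]]'

```text
t: 15.48
tcp_pos: [0.469, 0.0072, 0.2673]
tcp_rot: [0.0, 0.757, 0.653, -0.0]
wrist_force: [-0.7, 0.3, -2.5]
width: 0.0118
```

```bash
python3 - <<'E'
from h import *
go(.4522,.112,.33,121); s=cap('side'); mark(s,env.get_obs()['tcp_pos'],(.4695,.0079),-8.5,'g9.png',(310,170,100,100),k=6)
E
```

```text
shift [101.2 -32.  -62.7] twist [  0.    0.  -39.5] t 15.475 F [-0.7  0.3 -2.5] w 0.0118 q [ 0.36  0.26 -0.61  2.07  0.2   0.87 -0.51]
```

View pics/g9.png

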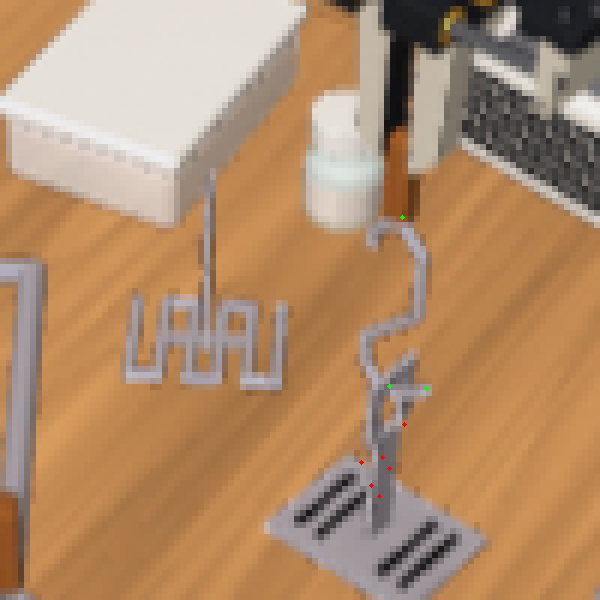

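The press hangs on the hook (wrist force -2.5 N). I carry it back to the rail.

Request:
carry_out --jaw '[1,1,1,1,1,1,1,1,1,1,1,1]' --xyz '[[0,0,-10],[0,0,-10],[0,0,-10],[0,0,-10],[0,0,-10],[0,0,0],[16,11,0],[16,11,0],[17,11,0],[17,11,0],[17,11,0],[16,11,0]]' --twist '[[0,0,-8],[0,0,-8],[0,0,-8],[0,0,-8],[0,0,-7.5],[0,0,0],[0,0,0],[0,0,0],[0,0,0],[0,0,0],[0,0,0],[0,0,0]]'

```text
t: 17.02
tcp_pos: [0.4742, 0.1267, 0.3164]
tcp_rot: [-0.0, 0.494, 0.87, -0.0]
wrist_force: [-0.2, -0.0, -4.1]
width: 0.0114
```

Request:
carry_out --jaw '[1,1,1,1,1,1,1,1]' --xyz '[[0,0,8],[0,0,8],[0,0,8],[0,0,4],[0,0,0],[0,0,0],[0,0,0],[0,0,0]]' --twist '[[0,0,0],[0,0,0],[0,0,0],[0,0,0],[0,0,0],[0,0,0],[0,0,0],[0,0,0]]'

```text
t: 18.02
tcp_pos: [0.4747, 0.1263, 0.2895]
tcp_rot: [0.0, 0.492, 0.871, 0.0]
wrist_force: [0.3, -0.3, -2.8]
width: 0.0114
```

```bash
python3 - <<'E'
from h import *
go(.5522,.1721,.289,121); s=cap('side'); mark(s,env.get_obs()['tcp_pos'],(.4695,.0079),31,'ga.png',(260,150,150,130),k=4)
o=env.get_obs()['tcp_pos']; C=comps(s,orange(s),(300,400,150,250)); print([(a[0],a[1].round(1),a[2].max(0)) for a in C]); print(proj(s,o-[0,0,.0238-.002]), proj(s,o-[0,0,.0268-.002]))
E
```

```text
shift [-0.7 90.   0.5] twist [0. 0. 0.] t 18.025 F [ 0.3 -0.3 -2.8] w 0.0114 q [ 0.25  0.3  -0.8   1.99  0.27  0.95 -0.14]
[(np.int32(21), array([395.2, 150.6]), array([399., 152.], dtype=float32)), (np.int32(78), array([351. , 217.7]), array([353., 225.], dtype=float32))]
[350.91749288 224.4981298 ] [350.88460496 225.42539313]
```

Request:
carry_out --jaw '[1,1,1,1,1,1,1,1,1,1]' --xyz '[[0,15,0],[0,15,0],[0,15,0],[0,12,0],[0,10,0],[0,9,0],[0,8,0],[0,6,0],[0,0,0],[0,0,0]]' --twist '[[0,0,0],[0,0,0],[0,0,0],[0,0,0],[0,0,0],[0,0,0],[0,0,0],[0,0,0],[0,0,0],[0,0,0]]'

```text
t: 19.32
tcp_pos: [0.5516, 0.1726, 0.2893]
tcp_rot: [0.0, 0.492, 0.871, 0.0]
wrist_force: [0.4, -0.2, -2.5]
width: 0.0115
```

Request:
carry_out --jaw '[1,1,1,1,1,1]' --xyz '[[0,0,6],[0,0,6],[0,0,6],[0,0,4],[0,0,0],[0,0,0]]' --twist '[[0,0,0],[0,0,0],[0,0,0],[0,0,0],[0,0,0],[0,0,0]]'

```text
t: 20.08
tcp_pos: [0.5517, 0.1726, 0.2674]
tcp_rot: [-0.0, 0.492, 0.871, -0.0]
wrist_force: [-1.1, 0.6, -3.2]
width: 0.0116
```

Request:
carry_out --jaw '[1,1,1,1,1,1]' --xyz '[[0,0,1],[0,0,1],[0,0,1],[0,0,1],[0,0,0],[0,0,0]]' --twist '[[0,0,0],[0,0,0],[0,0,0],[0,0,0],[0,0,0],[0,0,0]]'

```text
t: 20.82
tcp_pos: [0.5516, 0.1725, 0.2633]
tcp_rot: [-0.0, 0.492, 0.871, -0.0]
wrist_force: [0.2, -0.3, -3.2]
width: 0.0115
```

Request:
carry_out --jaw '[1,1,1,1,1]' --xyz '[[0,0,1],[0,0,1],[0,0,0],[0,0,0],[0,0,0]]' --twist '[[0,0,0],[0,0,0],[0,0,0],[0,0,0],[0,0,0]]'

```text
t: 21.45
tcp_pos: [0.5519, 0.1728, 0.2616]
tcp_rot: [0.0, 0.492, 0.871, 0.0]
wrist_force: [-0.2, 0.6, 2.8]
width: 0.0115
```

The rail carries the hook now (force +2.8 N), so I release it and retreat up.

Request:
carry_out --jaw '[0.8,0.7,0.6,0.5,0.5,0.5,0.5,0.5,0.5,0.5,0.5]' --xyz '[[0,0,0],[0,0,0],[0,0,0],[0,0,0],[0,0,0],[0,0,-10],[0,0,-20],[0,0,-30],[0,0,-30],[0,0,0],[0,0,0]]' --twist '[[0,0,0],[0,0,0],[0,0,0],[0,0,0],[0,0,0],[0,0,0],[0,0,0],[0,0,0],[0,0,0],[0,0,0],[0,0,0]]'

```text
t: 22.82
tcp_pos: [0.5515, 0.1724, 0.3511]
tcp_rot: [0.0, 0.492, 0.87, -0.0]
wrist_force: [0.2, 0.4, -0.4]
width: 0.0465
```

```bash
python3 - <<'E'
from h import *
s=cap('side','sb.png'); t=cap('top','tb.png')
C=comps(s,orange(s),(295,330,205,310)); print('now',[(a[0],a[1].round(1)) for a in C],'first: (312.5,225.9)(309.9,259.7)(307.3,292.6)')
go(.4953,.2671,.33,121)
q=np.concatenate([a[2] for a in comps(t,gray(t),(325,363,178,218),4)]); g=np.array([ray(t,u,v,.005)[:2] for u,v in q],np.float32); print('p3',len(q),cv2.minAreaRect(g*1000))
cv2.imwrite('pics/gb.png',np.hstack([cv2.resize(s['img'][170:310,250:390],(400,400),interpolation=3),cv2.resize(t['img'][150:290,170:310],(400,400),interpolation=3)])[:,:,::-1])
E
```

```text
now [(np.int32(67), array([312.8, 226.4])), (np.int32(79), array([309.9, 259.7])), (np.int32(83), array([307.3, 292.6]))] first: (312.5,225.9)(309.9,259.7)(307.3,292.6)
shift [110.1   0.9  20.5] twist [-0.1 -0.   0. ] t 22.925 F [ 1.  -0.1  0.2] w 0.0464 q [ 0.16  0.37 -0.78  1.73  0.28  1.16 -0.16]
p3 245 ((645.015869140625, -129.56124877929688), (82.92316436767578, 127.29496765136719), 26.70430564880371)
```

View pics/gb.png

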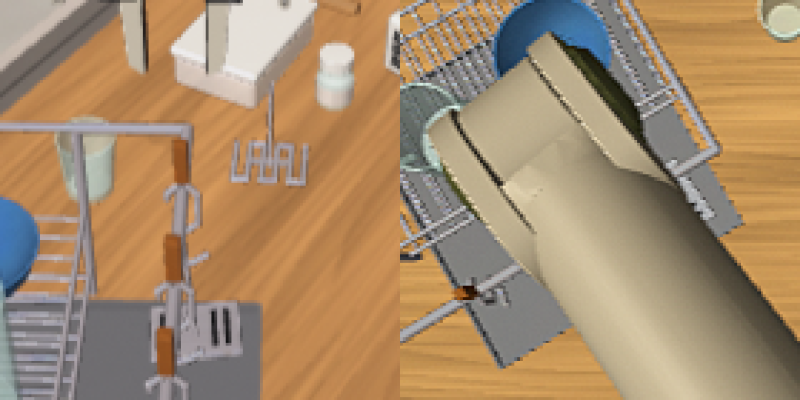

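Press2 hangs on hook1, whose grip is back at side px (312.8,226.4). Next is hook2.

Request:
carry_out --jaw '[0.5,0.5,0.5,0.5,0.5,0.5,0.5,0.5,0.5,0.5]' --xyz '[[25,0,0],[30,0,0],[30,1,0],[25,0,0],[0,0,0],[0,0,25],[0,0,25],[0,0,20],[0,0,0],[0,0,0]]' --twist '[[0,0,0],[0,0,0],[0,0,0],[0,0,0],[0,0,0],[0,0,0],[0,0,0],[0,0,0],[0,0,0],[0,0,0]]'

```text
t: 24.18
tcp_pos: [0.4964, 0.2671, 0.2818]
tcp_rot: [0.0, 0.492, 0.87, 0.0]
wrist_force: [-0.1, 0.8, -0.5]
width: 0.0462
```

```bash
python3 -c "
from h import *
go(.4953,.2671,.2615,121)"
```

```text
shift [ 0.6 -0.9 20.3] twist [ 0. -0.  0.] t 24.175 F [-0.1  0.8 -0.5] w 0.0462 q [-0.03  0.42 -0.78  1.85  0.34  1.01 -0.42]
```

Request:
carry_out --jaw '[0.5,0.5,0.5,1,1,1,1,1,1,1,1,1]' --xyz '[[0.5,-1,10],[0,0,10],[0,0,0],[0,0,0],[0,0,0],[0,0,0],[0,0,0],[0,0,0],[0,0,0],[0,0,0],[0,0,0],[0,0,0]]' --twist '[[0,0,0],[0,0,0],[0,0,0],[0,0,0],[0,0,0],[0,0,0],[0,0,0],[0,0,0],[0,0,0],[0,0,0],[0,0,0],[0,0,0]]'

```text
t: 25.68
tcp_pos: [0.4947, 0.2672, 0.2613]
tcp_rot: [0.0, 0.492, 0.871, -0.0]
wrist_force: [-0.0, -0.1, 1.6]
width: 0.0112
```

Request:
carry_out --jaw '[1,1,1,1,1,1,1,1,1,1]' --xyz '[[0,0,-9],[0,0,-9],[0,0,-8],[0,0,0],[0,-15,0],[0,-20,0],[0,-25,0],[0,-30,0],[0,0,-30],[0,0,0]]' --twist '[[0,0,0],[0,0,0],[0,0,0],[0,0,0],[0,0,0],[0,0,0],[0,0,0],[0,0,0],[0,0,0],[0,0,0]]'

```text
t: 26.92
tcp_pos: [0.4174, 0.2208, 0.3186]
tcp_rot: [0.001, 0.492, 0.87, 0.001]
wrist_force: [0.6, -1.0, -1.0]
width: 0.0113
```

```bash
python3 - <<'E'
from h import *
t=cap('top','tc.png'); s=cap('side','sc.png')
q=np.concatenate([a[2] for a in comps(t,gray(t),(328,360,180,215),4)]); g=np.array([ray(t,u,v,.005)[:2] for u,v in q],np.float32); print('p3',len(q),cv2.minAreaRect(g*1000))
C=comps(s,orange(s),(295,400,140,310)); print([(a[0],a[1].round(1)) for a in C])
o=env.get_obs()['tcp_pos'];print(proj(s,o-[0,0,.0]))
go(.6842,-.0742,.33,116.9)
E
```

```text
p3 240 ((630.6843872070312, -101.2799301147461), (82.8794937133789, 63.85881805419922), 26.943113327026367)
[(np.int32(229), array([389.5, 144.8])), (np.int32(71), array([313.1, 226.2])), (np.int32(91), array([351.5, 242.7])), (np.int32(83), array([307.3, 292.6]))]
[351.78449344 242.92207016]
shift [-390.    77.1  -12.9] twist [-0.   0.   4.1] t 27.025 F [ 0.6 -0.  -0.5] w 0.011 q [ 0.09  0.25 -0.85  1.98  0.22  1.   -0.32]
```

Request:
carry_out --jaw '[1,1,1,1,1,1,1,1,1,1,1,1]' --xyz '[[0,0,-20],[0,0,-20],[-38,10,0],[-38,10,0],[-38,10,0],[-38,10,0],[-38,11,0],[-38,11,0],[-39,11,0],[-39,11,0],[-39,11,0],[-39,10,0]]' --twist '[[0,0,2],[0,0,2.1],[0,0,0],[0,0,0],[0,0,0],[0,0,0],[0,0,0],[0,0,0],[0,0,0],[0,0,0],[0,0,0],[0,0,0]]'

```text
t: 28.52
tcp_pos: [0.6856, -0.0748, 0.3554]
tcp_rot: [-0.001, 0.523, 0.852, -0.001]
wrist_force: [-0.8, -0.6, -0.7]
width: 0.0114
```

```bash
python3 - <<'E'
from h import *
s=cap('side')
go(.6842,-.0742,.205,116.9)
for z in (.005,.107): print(z,proj(s,[.6307,-.1013,z]))
g=gray(s)
for v in (199,200,201,202,205,210,215): r=np.where(g[v,330:356])[0]+330; print(v,r)
E
```

```text
shift [  7.8  -0.3 149.2] twist [-0.2  0.1 -0.3] t 28.575 F [ 1.6 -4.5 -0.9] w 0.0112 q [ 0.44  0.52 -0.66  1.47  0.33  1.27  0.21]
0.005 [343.76128564 225.82843358]
0.107 [344.30133438 201.20989045]
199 [330 331 332 333 334 335 336 337 338 339 340 341 342 343 344 345]
200 [330 331 332 333 334 335 336 337 338 339 340 341 342 343 344 345]
201 [330 331 332 333 334 335 336 337 338 339 340 341 342 343 344 345]
202 [330 331 332 333 334 335 336 337 338 339 340 341 342 343 344 345]
205 [331 332 333 334 335 336 337 338 339 344]
210 [344]
215 [344]
```

Request:
carry_out --jaw '[1,1,1,1,1,1,1,1]' --xyz '[[0,0,0],[0,0,25],[0,0,25],[0,0,25],[0,0,25],[0,0,20],[0,0,0],[0,0,0]]' --twist '[[0,0,-0.3],[0,0,0],[0,0,0],[0,0,0],[0,0,0],[0,0,0],[0,0,0],[0,0,0]]'

```text
t: 29.58
tcp_pos: [0.6855, -0.0734, 0.2381]
tcp_rot: [0.0, 0.521, 0.854, 0.0]
wrist_force: [-0.6, -0.2, -1.3]
width: 0.0117
```

```bash
python3 - <<'E'
from h import *
go(.6842,-.0742,.2055,116.9)
E
```

```text
shift [-0.1 -1.6 32.6] twist [0.  0.  0.4] t 29.575 F [-0.6 -0.2 -1.3] w 0.0117 q [ 0.42  0.6  -0.64  1.63  0.4   1.05  0.14]
```

Request:
carry_out --jaw '[1,1,1,1,1,1,1,1,1,1,1,1]' --xyz '[[0,0,17],[0,0,17],[0,0,0],[0,-10,0],[0,-9,0],[0,-8,0],[0,-6,0],[0,-5,0],[0,-4,0],[0,-4,0],[0,-4,0],[0,0,0]]' --twist '[[0,0,0.4],[0,0,0],[0,0,0],[0,0,0],[0,0,0],[0,0,0],[0,0,0],[0,0,0],[0,0,0],[0,0,0],[0,0,0],[0,0,0]]'

```text
t: 31.08
tcp_pos: [0.6404, -0.0967, 0.2033]
tcp_rot: [-0.0, 0.524, 0.852, -0.0]
wrist_force: [-0.4, -0.0, 0.3]
width: 0.0113
```

```bash
python3 - <<'E'
from h import *
s=cap('side','sd.png'); g=gray(s)
go(.6307,-.1013,.204,116.9)
z=g[194:240,325:375]
for i,r in enumerate(z): print(194+i,''.join('#' if x else '.' for x in r))
o=env.get_obs()['tcp_pos']; ax=np.array([np.cos(np.radians(26.9)),np.sin(np.radians(26.9)),0])
for q in (o-[0,0,.0238],o-[0,0,.1238],o-.02*ax-[0,0,.1118]): print(proj(s,q).round(1))
E
```

```text
shift [  0.2 -11.   -0.7] twist [-0.   0.  -0.1] t 31.125 F [-0.8  0.4 -1. ] w 0.0116 q [ 0.47  0.58 -0.63  1.76  0.41  0.93  0.14]
194 ########################............############..
195 ########################............#############.
196 #######################.............#############.
197 ######################..............#############.
198 #####################...............#############.
199 #####################...............#############.
200 #####################...............#############.
201 #####################...............#############.
202 #####################...............#############.
203 #################..##...............############..
204 ...#############...#................############..
205 ......##########...##.##............############..
206 ........#######....#####.............##########...
207 ...........############...............########....
208 ..............#######.............................
209 ................####..............................
210 ...................#..............................
211 ...................#.........
[... 901 characters left out ...]

228 ......##...##...##.####..###..###.................
229 ......##...##...##..##...##...##..................
230 ......##...##...##..##...##...##..................
231 ......######...###..##...##...##..................
232 .....#######...#######...####.##..................
233 ......######...#######...#######..................
234 .........................#######..................
235 ..................................................
236 ..................................................
237 ..................................................
238 ..................................................
239 ..................................................
[341. 182.]
[340.6 207.8]
[347.2 205.3]
```

The side mask shows the wire crossing the strap at rows 206–208, inside the hole's height (rows 203–210), with the strap not moved. I advance and lift.

Request:
carry_out --jaw '[1,1,1,1,1,1,1,1,1,1]' --xyz '[[0,-4,0],[0,-4,0],[0,-3,0],[0,0,0],[0,0,-5],[0,0,-8],[0,0,-12],[0,0,-15],[0,0,0],[0,0,0]]' --twist '[[0,0,0],[0,0,0],[0,0,0],[0,0,0],[0,0,0],[0,0,0],[0,0,0],[0,0,0],[0,0,0],[0,0,0]]'

```text
t: 32.38
tcp_pos: [0.6306, -0.1016, 0.2432]
tcp_rot: [-0.0, 0.524, 0.852, -0.0]
wrist_force: [0.5, 0.8, -2.2]
width: 0.0116
```

Request:
carry_out --jaw '[1,1,1,1,1,1,1,1]' --xyz '[[0,0,-15],[0,0,-20],[0,0,-20],[0,0,-20],[0,0,-20],[0,0,-15],[0,0,0],[0,0,0]]' --twist '[[0,0,0],[0,0,0],[0,0,0],[0,0,0],[0,0,0],[0,0,0],[0,0,0],[0,0,0]]'

```text
t: 33.38
tcp_pos: [0.6304, -0.1015, 0.3526]
tcp_rot: [-0.0, 0.524, 0.852, -0.0]
wrist_force: [0.1, 0.8, -2.6]
width: 0.0115
```

```bash
python3 - <<'E'
from h import *
go(.4174,.2208,.38,121)
E
```

```text
shift [383.8 -44.5 -27.2] twist [-0.1 -0.  -4.2] t 33.375 F [ 0.1  0.8 -2.6] w 0.0115 q [ 0.53  0.44 -0.69  1.6   0.3   1.21  0.25]
```

Request:
carry_out --jaw '[1,1,1,1,1,1,1,1,1,1,1,1]' --xyz '[[0,-8,-10],[0,-12,-10],[0,-10,-7],[10,-5,0],[20,-2,0],[30,0,0],[36,0,0],[36,0,0],[36,0,0],[36,0,0],[36,0,0],[36,0,0]]' --twist '[[0,0,-2],[0,0,-2.2],[0,0,0],[0,0,0],[0,0,0],[0,0,0],[0,0,0],[0,0,0],[0,0,0],[0,0,0],[0,0,0],[0,0,0]]'

```text
t: 34.88
tcp_pos: [0.4543, 0.119, 0.3801]
tcp_rot: [0.0, 0.492, 0.871, -0.0]
wrist_force: [0.7, -0.3, -2.4]
width: 0.0113
```

Request:
carry_out --jaw '[1,1,1,1,1,1,1,1]' --xyz '[[34,0,0],[28,0,0],[22,0,0],[14,0,0],[6,0,0],[0,0,0],[0,0,0],[0,0,0]]' --twist '[[0,0,0],[0,0,0],[0,0,0],[0,0,0],[0,0,0],[0,0,0],[0,0,0],[0,0,0]]'

```text
t: 35.88
tcp_pos: [0.403, 0.2054, 0.3802]
tcp_rot: [-0.0, 0.493, 0.87, -0.0]
wrist_force: [0.1, 0.0, -3.0]
width: 0.0113
```

```bash
python3 - <<'E'
from h import *
go(.4952,.2671,.2885,121)
E
```

```text
shift [  5.4 110.9  91.6] twist [-0.  0. -0.] t 35.875 F [ 0.1  0.  -3. ] w 0.0113 q [ 0.21  0.16 -0.92  1.91  0.14  1.13 -0.22]
```

Request:
carry_out --jaw '[1,1,1,1,1,1,1,1,1,1]' --xyz '[[5,10,10],[0,5,15],[0,5,18],[0,0,18],[0,0,15],[0,0,10],[0,0,5],[0,0,0],[0,0,0],[0,0,0]]' --twist '[[0,0,0],[0,0,0],[0,0,0],[0,0,0],[0,0,0],[0,0,0],[0,0,0],[0,0,0],[0,0,0],[0,0,0]]'

```text
t: 37.12
tcp_pos: [0.4174, 0.2206, 0.2897]
tcp_rot: [0.0, 0.492, 0.87, 0.0]
wrist_force: [-0.9, 0.6, -2.8]
width: 0.0111
```

```bash
python3 - <<'E'
from h import *
go(.4952,.2671,.2885,121)
E
```

```text
shift [-0.3 90.6  1.3] twist [0. 0. 0.] t 37.125 F [-0.9  0.6 -2.8] w 0.0111 q [ 0.1   0.29 -0.88  2.02  0.28  0.95 -0.39]
```

Request:
carry_out --jaw '[1,1,1,1,1,1,1,1,1,1]' --xyz '[[0,15,1],[0,15,0],[0,15,0],[0,12,0],[0,10,0],[0,9,0],[0,8,0],[0,6.5,0],[0,0,0],[0,0,0]]' --twist '[[0,0,0],[0,0,0],[0,0,0],[0,0,0],[0,0,0],[0,0,0],[0,0,0],[0,0,0],[0,0,0],[0,0,0]]'

```text
t: 38.38
tcp_pos: [0.4946, 0.2672, 0.2883]
tcp_rot: [0.0, 0.492, 0.871, -0.0]
wrist_force: [0.0, 0.6, -2.9]
width: 0.0114
```

Request:
carry_out --jaw '[1,1,1,1,1,1,1,1]' --xyz '[[0,0,6],[0,0,6],[0,0,6],[0,0,4],[0,0,2],[0,0,1],[0,0,0],[0,0,0]]' --twist '[[0,0,0],[0,0,0],[0,0,0],[0,0,0],[0,0,0],[0,0,0],[0,0,0],[0,0,0]]'

```text
t: 39.38
tcp_pos: [0.4947, 0.2673, 0.2634]
tcp_rot: [0.0, 0.492, 0.871, 0.0]
wrist_force: [0.6, 0.3, -2.4]
width: 0.0112
```

Request:
carry_out --jaw '[1,1,1,1,1,1]' --xyz '[[0,0,1],[0,0,1],[0,0,0.5],[0,0,0],[0,0,0],[0,0,0]]' --twist '[[0,0,0],[0,0,0],[0,0,0],[0,0,0],[0,0,0],[0,0,0]]'

```text
t: 40.12
tcp_pos: [0.4948, 0.2674, 0.2611]
tcp_rot: [0.0, 0.492, 0.871, 0.0]
wrist_force: [-1.5, -1.7, 5.9]
width: 0.0111
```

The rail carries hook2 as well. I release it and rise.

Request:
carry_out --jaw '[0.8,0.7,0.6,0.5,0.5,0.5,0.5,0.5,0.5,0.5,0.5]' --xyz '[[0,0,0],[0,0,0],[0,0,0],[0,0,0],[0,0,0],[0,0,-10],[0,0,-20],[0,0,-30],[0,0,-30],[0,0,-30],[0,0,0]]' --twist '[[0,0,0],[0,0,0],[0,0,0],[0,0,0],[0,0,0],[0,0,0],[0,0,0],[0,0,0],[0,0,0],[0,0,0],[0,0,0]]'

```text
t: 41.5
tcp_pos: [0.4952, 0.2683, 0.3836]
tcp_rot: [0.001, 0.492, 0.871, 0.002]
wrist_force: [-0.0, 0.7, 0.4]
width: 0.0466
```

```bash
python3 - <<'E'
from h import *
s=cap('side','se.png')
C=comps(s,orange(s),(295,330,205,310)); print('now',[(a[0],a[1].round(1)) for a in C],'first: (312.5,225.9)(309.9,259.7)(307.3,292.6)')
# knob/dryer geometry from first top view
t=dict(np.load('pics/top0.npz')); P=pts(t)
b=np.array([[392.4,-495.3],[560.6,-532.05],[608.2,-313.8],[440.1,-277.0]]); print('dryer c',b.mean(0))
h=cv2.cvtColor(t['img'],cv2.COLOR_RGB2HSV).astype(int); V=h[...,2]
# disc (mid-gray) circle and black mark
m=((V<150)).astype(np.uint8); 
for a in comps(t,m,(420,470,215,262),6): 
    print(a[0],a[1].round(1),'at z.08',ray(t,*a[1],.08).round(4),cv2.minEnclosingCircle(a[2]))
s0=dict(np.load('pics/side0.npz')); 
k=(P[...,2]>.115)&(P[...,2]<.135); k[:, :425]=0;k[:,462:]=0;k[:220]=0;k[:][255:]=0
q=P[k][:,:2].astype(np.float32); r=cv2.minAreaRect(q*1000); print('bar',k.sum(),r)
# white pointer pixels on the bar
w=(V>150)&(h[...,1]<40); 
for a in comps(t,w.astype(np.uint8),(433,455,225,250),2): print('white',a[0],a[1].round(1),ray(t,*a[1],.124).round(4))
go(.497,-.4246,.25,0)
E
```

```text
now [(np.int32(74), array([313. , 225.9])), (np.int32(78), array([310. , 259.7])), (np.int32(83), array([307.2, 292.5]))] first: (312.5,225.9)(309.9,259.7)(307.3,292.6)
dryer c [ 500.325  -404.5375]
64 [421.2 223. ] at z.08 [ 0.5388 -0.3584  0.08  ] ((422.0, 226.0), 11.180439949035645)
386 [442.5 235.5] at z.08 [ 0.4975 -0.4292  0.08  ] ((442.828369140625, 235.26119995117188), 11.381235122680664)
14 [426.6 231.4] at z.08 [ 0.511  -0.3758  0.08  ] ((426.5, 231.5), 2.9155757427215576)
bar 68 ((497.57244873046875, -429.0154724121094), (15.131843566894531, 47.69364547729492), 57.203006744384766)
white 15 [434.2 226.5] [ 0.5257 -0.3871  0.124 ]
white 152 [446.4 241.8] [ 0.4768 -0.4254  0.124 ]
white 2 [444.5 240. ] [ 0.4825 -0.4193  0.124 ]
shift [-594.1 -355.3  131.4] twist [ 1.00e-01 -1.00e-01  1.21e+02] t 41.55 F [ 0.5  0.  -0.4] w 0.0464 q [ 0.04  0.34 -0.87  1.71  0.28  1.21 -0.36]
```

```bash
python3 - <<'E'
from h import *
t=dict(np.load('pics/top0.npz')); P=pts(t)
q=P[240:320,465:525].reshape(-1,3); q=q[(q[:,2]>.1)&(q[:,2]<.4)]
print('toaster',q.min(0).round(3),np.percentile(q,98,axis=0).round(3)); print(q[np.argmax(q[:,1])],q[np.argmax(q[:,0])],q[np.argmax(q[:,0]+q[:,1])])
print(proj(t,[.4976,-.4291,.124]),proj(t,[.4976-.02,-.4291+.013,.124]))
print(t['img'][234:247,436:454].max(2))
o=env.get_obs(); go(.4976,-.4291,.3,147.2)
E
```

```text
toaster [ 0.272 -0.659  0.1  ] [ 0.449 -0.56   0.184]
[ 0.37295619 -0.55762787  0.14090176] [ 0.45190005 -0.63192618  0.15861695] [ 0.446853   -0.56706405  0.10138785]
[447.36144251 235.30519373] [443.56911727 241.52883827]
[[ 43  15  23  23  24  26  20  12  11  14  23  25  23  22  10  80 125 149]
 [ 18  19  24  25  24  21  16  12  13  17  22  20  21  15   6  80 129 129]
 [ 47  20  23  24  25  22  12   8  12  16  54  66  16  16  11  53 105 130]
 [ 39  15  22  23  22  13   9  15  15  52 129 130  10  17  12  81 129 125]
 [ 70   9  23  23  18  11  13  11   9 102 122   5  14  15  23  88 124 122]
 [112  45  15  18  11  11  11  13  81 114  53  10  13  15  34  94 118 171]
 [135 104   9  13  10  15  13  11 162 194   5  11  16  22  89 129 114 199]
 [131 120  70   1   4   9  11  88 117  53   8  14   6  54 110 123 123 206]
 [124 132 124  74  21   0   0   0   1   6   5  18  89 137 125 109 142 221]
 [115 126 132 139 124  72  27  30  23  41  78 116 135 125 114 171 242 246]
 [120 115 120 126 130 136 138 140 140 138 134 128 121 112 141 221 246 239]
 [235 158 125 113 121 121 126 125 124 122 117 115 104 164 241 245 239 237]
 [247 253 238 165 137 108 109 111 110 108 117 156 227 253 244 239 237 237]]
shift [-598.3 -357.    81.4] twist [  0.1   0.  -26.2] t 41.55 F [ 0.5  0.  -0.4] w 0.0464 q [ 0.04  0.34 -0.87  1.71  0.28  1.21 -0.36]
```

Request:
carry_out --jaw '[0.5,0.5,0.5,0.5,0.5,0.5,0.5,0.5,0.5,0.5,0.5,0.5]' --xyz '[[-45,-27,0],[-45,-27,0],[-45,-27,0],[-45,-27,0],[-45,-27,0],[-45,-27,0],[-45,-27,0],[-45,-27,0],[-45,-27,0],[-45,-27,0],[-45,-27,0],[-45,-27,0]]' --twist '[[0,0,0],[0,0,0],[0,0,0],[0,0,0],[0,0,0],[0,0,0],[0,0,0],[0,0,0],[0,0,0],[0,0,0],[0,0,0],[0,0,0]]'

```text
t: 43.05
tcp_pos: [0.4949, -0.3641, 0.3799]
tcp_rot: [-0.001, 0.492, 0.871, 0.0]
wrist_force: [0.6, 0.2, 0.2]
width: 0.0462
```

Request:
carry_out --jaw '[0.5,0.5,0.5,0.5,0.5,0.5]' --xyz '[[-29,-17,20],[-29,-16,20],[0,0,20],[0,0,20],[0,0,0],[0,0,0]]' --twist '[[0,0,0],[0,0,0],[0,0,-9],[0,0,-9],[0,0,-8.2],[0,0,0]]'

```text
t: 43.8
tcp_pos: [0.4967, -0.4291, 0.2995]
tcp_rot: [-0.001, 0.282, 0.959, 0.001]
wrist_force: [1.0, 0.3, 0.6]
width: 0.0464
```

```bash
python3 - <<'E'
from h import *
go(.4976,-.4291,.111,147.2)
s=cap('side'); cv2.imwrite('pics/sf.png',np.hstack([cv2.resize(s['img'][170:330,240:400],(400,400),interpolation=3),cv2.resize(s['img'][90:220,360:490],(400,400),interpolation=3)])[:,:,::-1])
E
```

```text
shift [ -1.2   0.3 188.5] twist [ 0.  -0.1 -0. ] t 43.8 F [1.  0.3 0.6] w 0.0464 q [ 1.1   0.52 -0.74  1.63  0.38  1.14  1.27]
```

View pics/sf.png

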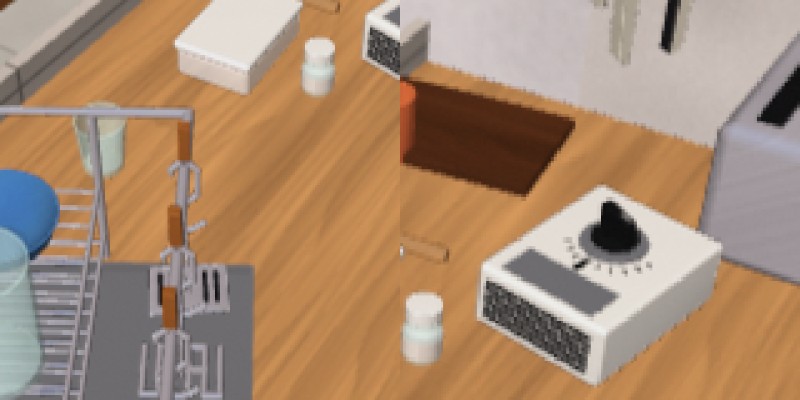

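Request:
carry_out --jaw '[0.5,0.5,0.5,0.5,0.5,0.5,0.5,0.5]' --xyz '[[-1,0,30],[0,0,30],[0,0,30],[0,0,30],[0,0,20],[0,0,10],[0,0,0],[0,0,0]]' --twist '[[0,0,0],[0,0,0],[0,0,0],[0,0,0],[0,0,0],[0,0,0],[0,0,0],[0,0,0]]'

```text
t: 44.85
tcp_pos: [0.4986, -0.43, 0.1518]
tcp_rot: [0.001, 0.282, 0.959, -0.0]
wrist_force: [-0.4, 0.3, 0.6]
width: 0.0466
```

Both presses hang on hooks 1 and 2, hook3 is spare, and the knob is untouched. I descend onto the knob bar and close.

Request:
carry_out --jaw '[0.5,0.5,0.5,0.5,1,1,1,1,1,1,1,1]' --xyz '[[1,0,15],[0,0,15],[0,0,10],[0,0,0],[0,0,0],[0,0,0],[0,0,0],[0,0,0],[0,0,0],[0,0,0],[0,0,0],[0,0,0]]' --twist '[[0,0,0],[0,0,0],[0,0,0],[0,0,0],[0,0,0],[0,0,0],[0,0,0],[0,0,0],[0,0,0],[0,0,0],[0,0,0],[0,0,0]]' --squeeze 20

```text
t: 46.35
tcp_pos: [0.4973, -0.4292, 0.111]
tcp_rot: [0.0, 0.282, 0.959, -0.0]
wrist_force: [-0.1, -0.2, 3.7]
width: 0.0136
```

Gripped at 13.6 mm. I turn it 71.3° clockwise.

Request:
carry_out --jaw '[1,1,1,1,1,1,1,1,1,1,1,1]' --xyz '[[0,0,0],[0,0,0],[0,0,0],[0,0,0],[0,0,0],[0,0,0],[0,0,0],[0,0,0],[0,0,0],[0,0,0],[0,0,0],[0,0,0]]' --twist '[[0,0,7.1],[0,0,7.1],[0,0,7.1],[0,0,7.1],[0,0,7.1],[0,0,7.2],[0,0,7.2],[0,0,7.2],[0,0,7.1],[0,0,7.1],[0,0,0],[0,0,0]]'

```text
t: 47.85
tcp_pos: [0.4953, -0.4301, 0.111]
tcp_rot: [-0.001, 0.789, 0.615, -0.001]
wrist_force: [-5.5, -1.6, 6.7]
width: 0.0136
```

Request:
carry_out --jaw '[0.8,0.65,0.5,0.5,0.5,0.5,0.5,0.5,0.5,0.5,0.5,0.5]' --xyz '[[0,0,0],[0,0,0],[0,0,0],[0,0,0],[0,0,-10],[0,0,-20],[0,0,-30],[0,0,-40],[0,0,-50],[0,-40,-30],[0,-50,0],[0,-50,0]]' --twist '[[0,0,0],[0,0,0],[0,0,0],[0,0,0],[0,0,0],[0,0,0],[0,0,0],[0,0,0],[0,0,0],[0,0,0],[0,0,0],[0,0,0]]'

```text
t: 49.35
tcp_pos: [0.3602, -0.3948, 0.2919]
tcp_rot: [0.001, 0.788, 0.615, -0.0]
wrist_force: [-0.0, -0.2, -0.4]
width: 0.0465
```

```bash
python3 - <<'E'
from h import *
t=cap('top','tg.png'); P=pts(t); s=cap('side','sg.png')
k=(P[...,2]>.115)&(P[...,2]<.135); k[:, :425]=0;k[:,462:]=0;k[:220]=0;k[255:]=0
q=P[k][:,:2].astype(np.float32); print('bar',k.sum(),cv2.minAreaRect(q*1000),cv2.fitLine(q,cv2.DIST_L2,0,.01,.01).ravel())
print(t['img'][226:246,432:458].max(2))
C=comps(s,orange(s),(295,330,205,310)); print([(a[0],a[1].round(1)) for a in C]); go(.5,-.43,.3,76)
T=sorted(comps(t,orange(t),(180,270,200,265)),key=lambda a:-a[1][0]); S=sorted(C,key=lambda a:a[1][1])
for a,b in zip(T,S): print(tri(t,a[1],s,b[1]))
E
```

```text
bar 69 ((497.4242248535156, -428.4965515136719), (49.04402542114258, 14.274409294128418), 76.7954330444336) [ 0.24075289  0.9705864   0.4974736  -0.4279625 ]
[[245 247 250 248 177  97 117 123 123 126 124 126 123 122 116 110 142 226
  251 244 240 239 239 239 238 239]
 [245 249 233 123 101 124 126 130 134 139 140 139 139 138 131 127 120 126
  209 250 242 240 239 239 239 239]
 [249 243 182 110 126 132 137 142 112  60  52  31  29  67  98 113 131 117
  152 233 250 242 240 238 239 238]
 [252 224 101 124 130 139 113  33   4  10  16  16  15  11   9  33 100 136
  116 143 227 248 241 239 239 239]
 [240 159 119 129 137 114  40   9  19  22  21  22  21  20  20  13  17  88
  131 118 136 216 244 239 239 239]
 [174 113 126 131 111  38  12  23  25  25  25  25  23  23  22  20  12  37
  102 127 158 233 246 240 239 239]
 [191 116 128 139 110  24  12  10  13  10   9  15  17  24  26  20  20  12
   34  92 120 205 252 242 240 238]
 [124 123 133 125  70   6  10  12  17  11  10   8   8   8  11  17  18  19
   45 105 127 146 222 244 240 239]
 [131 122 136 114  43   7  11  13 118 184 224 213  53   9  14  17  14 
[... 1030 characters left out ...]
252 230 124 119 124 128 134 136 141 142 143 139 139 131 126 115
  146 225 248 241 240 239 239 240]
 [249 244 245 251 239 161 130 116 123 124 127 127 126 127 121 117 106 169
  243 247 242 239 239 239 238 238]]
[(np.int32(75), array([313., 226.])), (np.int32(79), array([309.4, 259.8])), (np.int32(83), array([307.3, 292.6]))]
shift [  0.9 147.9  -8.5] twist [-0.1  0.1 -0.3] t 49.45 F [ 0.2 -0.9 -0.2] w 0.0466 q [ 1.    0.29 -0.35  1.92  0.13  0.95  0.34]
(array([0.55134122, 0.17307083, 0.26057567]), np.float64(0.00030110523798385547))
(array([0.4956617 , 0.26771852, 0.26110822]), np.float64(0.00044288335241439463))
(array([0.44720715, 0.34528525, 0.2609684 ]), np.float64(0.0002913134202252982))
```

```bash
python3 -c "
from plant import env
print(env.get_obs()['t'],env.job_done())"
```

```text
the job is handed in; nothing more can be done
49.45 None
```

The job is handed in at t = 49.5 s. Only press2 and press3 were present. Press2 hangs on hook1, press3 hangs on hook2, and hook3 stayed on the rail as the spare. The timer knob was then turned about 71° clockwise to the big mark.

**Last checks**
- **Hooks:** all three grips triangulated within about 1 mm of where they started, at about 0.261 m height.
- **Presses:** the last side picture, taken before the knob was turned, shows both hanging freely. I did not measure the distance from hole edge to crook.
- **Knob:** the bar lies at 76.1–76.8° by two fits, with the white pointer on the mark's side. The mark was measured at 75.9°.
- **Gripper:** open and clear of everything.

**What went wrong or disagreed**
- Press2 was knocked about 25 mm aside during my first insertion, so the tip missed the hole. I backed off, measured it again and repeated the insertion.
- The side view put the held hook about 3 mm lower than the touch on the rail showed. I used the rail-based height for the second press.
- The knob axis worked out from the dryer's outline was about 5 mm off. The depth points, the disc's dark outline and the mark agreed with each other, so I used those.

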